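# Clear the sewing table: spools, weights and marking pencil to their places

### The job

Put the sewing things away: stand one thread spool upright in each of the two bays of the wooden tray, lay both steel pattern weights flat and side by side in the round white dish, and put the marking pencil into the white cup. Draw the pencil straight up out of its little stand, which is light and must stay standing, and set everything down gently; do not drop anything.

Things in the scene. Friction and masses are not known exactly. Their poses are not given: they have to be found in the camera images.
- spool_a: thread spool standing upright: black thread between two pale wooden flanges, 62 mm tall, flanges 34 mm across and 7 mm thick at either end, thread 30 mm across between them; about 50 g. Origin at the centre of its underside, z up its axis. The two spools are alike.
- spool_b: thread spool standing upright: black thread between two pale wooden flanges, 62 mm tall, flanges 34 mm across and 7 mm thick at either end, thread 30 mm across between them; about 50 g. Origin at the centre of its underside, z up its axis. The two spools are alike.
- weight_a: plain steel disc, a pattern weight, lying flat, with a darker round inset on top: 44 mm across, 24 mm high, about 250 g. Origin at the centre of its underside, z up. The two weights are alike.
- weight_b: plain steel disc, a pattern weight, lying flat, with a darker round inset on top: 44 mm across, 24 mm high, about 250 g. Origin at the centre of its underside, z up. The two weights are alike.
- pencil: thick marking pencil of pale wood with a 25 mm steel cap at its upper end, 12 mm across, 150 mm long, blunt, about 25 g. At the start it stands upright in the stand, its foot 6 mm above the table, its top 156 mm above the table. Origin at the centre of its foot, z along it towards the cap.
- stand: light loose wooden block, 50 x 50 x 50 mm, 45 g, with one round upright hole in the middle, 15 mm across and 44 mm deep, in which the pencil stands with about 1.5 mm play all round. Origin at the centre of its underside, z up.
- tray: fixed open tray of pale wood, 70 mm along its x by 134 mm along its y, walls 20 mm high and 5 mm thick, floor 5 mm thick. One wall across its middle makes two bays, each 60 mm (x) by about 60 mm (y) inside, with centres at y = +32 and -32 mm. Origin at the centre of its underside.
- dish: fixed shallow round white ceramic dish, about 136 mm across outside and 122 mm inside, rim 11 mm high, flat floor 5 mm thick. Origin at the centre of its underside.
- cup: fixed white ceramic cup without a handle, upright, 90 mm high, 80 mm across its open mouth outside (72 mm inside), 64 mm across at the foot, wall 4 mm, inner floor 5 mm above the table. Origin at the centre of its underside.
Mind the look-alikes: they are no part of the job. Leave any orange or purple look-alike of the stand alone.

How it is judged (in metres and radians):
At the end, for the whole second after the job is handed in: One spool upright (0.15 rad) on the floor of each tray bay; both weights flat (0.12 rad) on the dish floor, not stacked; the pencil, cap up, with its foot within 25 mm of the cup's underside, inside it; the stand upright (0.15 rad); all at rest (under 0.03 m/s) (((y of spool_a in the frame of tray between 0.01 and 0.06 m and y of spool_b in the frame of tray between -0.06 and -0.01 m) or (y of spool_a in the frame of tray between -0.06 and -0.01 m and y of spool_b in the frame of tray between 0.01 and 0.06 m)) and x of spool_a in the frame of tray between -0.03 and 0.03 m and z of each of spool_a, spool_b in the frame of tray below 0.012 m and angle between each of spool_a, spool_b, stand's own z axis and vertical below 0.15 rad and x of spool_b in the frame of tray between -0.03 and 0.03 m and horizontal distance between each of weight_a, weight_b and dish below 0.045 m and z of each of weight_a, weight_b in the frame of dish below 0.01 m and angle between each of weight_a, weight_b's own z axis and vertical below 0.12 rad and horizontal distance between pencil and cup below 0.036 m and z of pencil in the frame of cup below 0.025 m and angle between pencil's own z axis and vertical below 0.8 rad and linear speed of each of spool_a, spool_b, weight_a, weight_b, pencil below 0.03 m/s); the robot touches nothing.
It fails at once if the pencil stand tips (beyond 0.35 rad) (angle between stand's own z axis and vertical above 0.35 rad).
It fails at once if a spool, a weight or the pencil is dropped (falls freely faster than 0.7 m/s, about 25 mm) ((linear speed of spool_a above 0.7 m/s and contact force between the fingers and spool_a below 0.05 N) or (linear speed of spool_b above 0.7 m/s and contact force between the fingers and spool_b below 0.05 N) or (linear speed of weight_a above 0.7 m/s and contact force between the fingers and weight_a below 0.05 N) or (linear speed of weight_b above 0.7 m/s and contact force between the fingers and weight_b below 0.05 N) or (linear speed of pencil above 0.7 m/s and contact force between the fingers and pencil below 0.05 N)).
It also fails if it takes over 138 s, if anything falls off the work surface, if the arm or the gripper's body presses on something with over 40 N, if the wrist force passes 120 N, or if a joint passes its speed limit or range.

### The arm

A 7-joint arm with a two-finger parallel gripper is mounted at the origin on the work surface. World frame = base frame: x ahead of the robot, y to its left, z up, the work surface at z = 0. Lengths are in mm, angles in rad, forces in N, time in s.
With the tool pointing down it reaches from about 400 to 750 mm from the base axis. Payload 19.5 kg.
Tool frame: the origin (TCP) lies between the finger pads; the fingertips stand 19 mm ahead of it and the grasp point (between the pads) is the TCP; z points along the fingers, y is the direction in which the jaws open and shut (so a half turn about z gives the same grasp; the last joint's range is limited). The gripper opens to 85 mm and grips with 20 to 120 N. Pads are 22 mm wide; open, the fingers measure 114 mm over their backs; the gripper's body (76 mm by 85 mm) begins 54 mm behind the grasp point. The pads swing forward as they close: fully open they stand 13 mm farther back than shut.
Start: joints at [1.282, 0.707, -0.028, 1.485, 0.022, 0.951, -0.075], TCP at [140.468, -557.553, 250.268] pointing down, gripper open.
Joint ranges: [-2.71, 2.71], [-0.32, 2.16], [-1.57, 1.52], [0, 2.45], [-1.46, 4.6], [0, 2.02], [-2.83, 2.83]. Speed limits (rad/s): [1.89, 1.89, 2.57, 2.57, 3.01, 3.01, 3.01].

### API

Orientations are given as [roll, pitch, yaw] about the fixed x, y, z axes, in that order (R = Rz(yaw) Ry(pitch) Rx(roll)).
In Python, from cell import ctrl gives the robot as it stands.
- The arm moves only by the tool arm_command, never from a script. Its argument "motion" is a list of rows, each an object of numbers: "x", "y", "z": the shift along the tool's x, y, z in cm; "ax", "ay", "az": the turn, a rotation vector about the tool's x, y, z in rad. A call has exactly 10 rows; each row shifts and turns the commanded pose from where the row before left it, along the tool's axes as they then stand; what a row does not reach is not made up. A row lasts 1/10 s, in which the tool goes at most 50 mm and 8.59 degrees, less where a joint would pass 70% of its speed; a pose out of reach is approached as far as the arm can. A call is refused whole if a number of a shift passes 5 or a number of a turn 0.15, either way. A call with a gripper value outside its range is refused whole. "jaw" is the closure in counts, from 0 (fully open) to 255 (shut), set as the call begins (left out, the last holds). The fingers move at their own pace and stop on an object; "squeeze" is the grip in N (left out, the last holds). Time passes only in rows, so rows that do not move let the fingers close, or fill a call up. It gives the time, the measured TCP pose, the force and the opening at its end, in the units of the state.
- ctrl.observe(): the state, without advancing time (a new reading comes with each control period).
- ctrl.get_image(name): name is "scene" or "top" or "wrist"; returns a dict with "img" (480x640x3 uint8, blue, green, red), "range_z" (480x640 float32, mm along the optical axis (not along the pixel's ray), 0 where there is no reading), "fx", "fy", "cx", "cy" (pixels), "R" (3x3) and "t" (3): a world point X has camera coordinates R X + t. Camera axes: x right, y down, z forward; pixel columns grow to the right and rows downward; lengths in mm; the calibration is good to about 2 mm. A picture is of the moment at which its call begins.
- ctrl.hand_in(): hands the job in, once; it reports no verdict.
Trained networks look in a picture, given as the dict that the camera call returned (one of the last four; its "shot" number tells which), for a name from the list of things; names that differ only in an ending like _2 or _b are one class to them, and where a whole thing is asked for, a point or a joint stands for the part that bears it (a point fixed in the world has none). Each returns a list of dicts, best first, with "score" (0 to 1); they miss things now and then, are a little off and sometimes report something else, mostly with a low value. They report only what shows in the picture. A call takes as long as a camera call. They do not tell look-alikes from the thing itself.
- ctrl.search_frame(name, picture): "centre" ([x, y, z] in mm, in world coordinates, good to about 4 mm: the middle of the surface that is visible of it).
- ctrl.tip_of(name, picture): "centre" ([x, y, z] in mm, in world coordinates, good to about 4 mm: a listed point, or the origin of a listed thing).
The state is a dict: "t": time; "joint_pos": joint angles; "qd": joint speeds; "joint_torque": joint torques, N m; "ee_pos": TCP position; "tcp_rot": TCP orientation; "contact_force": force on the tool from outside, world axes, zero at the start; "moment": the same for the moment, N m; "width": finger opening in mm.
Only numpy, scipy, OpenCV 4.12 (cv2) and the standard library are available. Lean on these libraries where they do the work, as an engineer would, in place of code of your own. Each camera call takes 0.05 s, during which the arm holds its last target. There are 200 camera calls.

## Working session

There is one attempt and no reset: what is moved stays moved. The work goes in short steps, Python scripts to look and compute and a tool call to move; the robot and the scene stay as the last step left them, time stands still between calls to the robot, and variables do not carry over. Pictures are saved under pics/ and viewed, about 12 in all and at most 16, crops included, and the job is handed in when it is done.

Besides the shell and the picture viewer there is one more tool, called after ">>>" as name([rows], argument=value, ...), one row to a line, values as JSON. arm_command: Moves the arm, as the interface text tells. Its arguments: {"type":"object","properties":{"motion":{"type":"array"},"jaw":{"type":"number"},"squeeze":{"type":"number"}},"required":["motion"]}

```bash
mkdir -p pics; ls; cat > h.py <<'E'
import numpy as np, cv2
from cell import ctrl
def pix(p,X):
    c=p["R"]@np.array(X,float)+np.array(p["t"]).ravel(); return p["fx"]*c[0]/c[2]+p["cx"],p["fy"]*c[1]/c[2]+p["cy"]
def cloud(p):
    z=p["range_z"]; v,u=np.mgrid[0:480,0:640]
    C=np.stack([(u-p["cx"])/p["fx"]*z,(v-p["cy"])/p["fy"]*z,z],-1)
    W=(C-np.array(p["t"]).ravel())@np.array(p["R"]); W[z==0]=np.nan; return W
E
python3 - <<'E'
from h import *
s=ctrl.observe(); print(s)
for n in ("top","scene"):
    p=ctrl.get_image(n); cv2.imwrite(f"pics/{n}1.png",p["img"])
    print(n,np.round(p["t"],0),np.round(p["R"],2).tolist())
    for k in ("spool_a","weight_a","pencil","stand","tray","dish","cup"):
        for d in ctrl.tip_of(k,p): print(k,"tip",np.round(d["centre"]),round(d["score"],2),np.round(pix(p,d["centre"])))
E
```

```text
pics
{'t': 0.0, 'joint_pos': array([ 1.28228587,  0.70709265, -0.02763075,  1.4850133 ,  0.02198162,
        0.95091159, -0.07549352]), 'qd': array([-1.70723932e-04, -1.00040137e-03, -5.00547554e-04,  9.84041524e-05,
       -1.39326040e-03, -4.30024308e-04, -1.03463098e-04]), 'joint_torque': array([-3.83720935e-04, -8.83230400e+01,  1.23512652e+00, -2.36175370e+01,
        1.70672103e-02,  6.33887059e-03, -6.01671587e-06]), 'ee_pos': array([ 140.42686282, -557.32616098,  249.82990157]), 'tcp_rot': array([-3.14046938e+00,  1.34341065e-05,  2.46817083e-01]), 'contact_force': array([-0.56287543, -0.70527858,  0.20403486]), 'moment': array([ 0.00996571,  0.00752315, -0.04032864]), 'width': 85.56615425332829}
top [ 25. 479. 736.] [[-0.01, -1.0, -0.03], [-0.99, 0.02, -0.14], [0.14, 0.02, -0.99]]
spool_a tip [ 444. -301.   -2.] 0.79 [500. 259.]
spool_a tip [581.  88.  -0.] 0.75 [283. 188.]
weight_a tip [ 441. -180.    2.] 0.77 [433. 262.]
weight_a tip [443. 198.  -1.] 0.59 [223. 263.]
weight_a tip [ 442. -301.   -0.] 0.57 [501. 260.]
pencil tip [425.  65.   7.] 0.62 [296. 272.]
stand tip [ 
[... 331 characters left out ...]
[504. 177.]
scene [-312. -145. 1235.] [[0.68, 0.74, -0.02], [0.39, -0.38, -0.84], [-0.63, 0.56, -0.54]]
spool_a tip [580.  86.  -4.] 0.67 [396. 273.]
spool_a tip [ 445. -308.    3.] 0.59 [143. 343.]
spool_a tip [ 583. -102.    0.] 0.59 [315. 324.]
weight_a tip [ 442. -180.    2.] 0.94 [216. 303.]
weight_a tip [444. 191.   3.] 0.82 [377. 218.]
stand tip [674. 150.   5.] 0.81 [467. 277.]
stand tip [274. 221.  -1.] 0.76 [327. 186.]
stand tip [ 343. -114.   -0.] 0.75 [216. 261.]
stand tip [434.  65.  -2.] 0.7 [327. 243.]
stand tip [317. 112.  -1.] 0.63 [303. 210.]
tray tip [ 586. -106.    3.] 0.66 [314. 325.]
dish tip [592. 301.  -0.] 0.82 [476. 227.]
cup tip [ 590. -314.    2.] 0.72 [194. 404.]
```

View pics/top1.png

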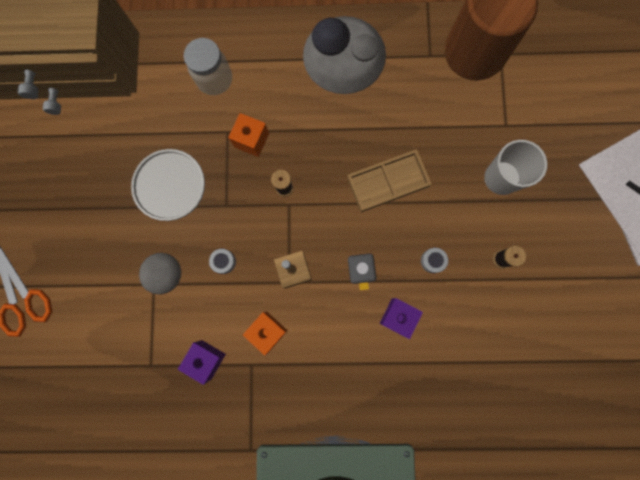

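View pics/scene1.png

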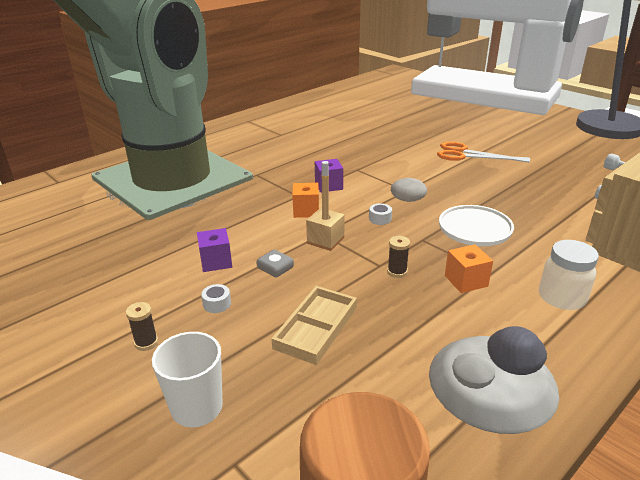

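The top view shows the spools at px (282,182) and (512,257), and the weights at (221,261) and (435,260). The pencil is in the pale stand at (292,269), the tray at (388,180), the dish at (168,185) and the cup at (520,165).

The stand candidates are:
- orange at (248,133) and (264,333)
- purple at (201,362) and (401,318)
- pale wood at (292,269), which is the only wooden one and the only one holding a pencil, so it is the one meant

I'll confirm that in a crop and refine the positions from depth.

```bash
python3 - <<'E'
from h import *
for n in ("top","scene"):
    p=ctrl.get_image(n); W=cloud(p); 
    if n=="top": cv2.imwrite("pics/crop1.png",cv2.resize(p["img"][220:320,180:480],None,fx=2.6,fy=2.6,interpolation=cv2.INTER_CUBIC))
    print(n, "table z", np.nanmedian(W[...,2]))
    for k,x,y,r,lo,hi in (("spA",581,88,30,52,75),("spB",443,-304,30,52,75),("wA",442,-180,35,16,34),("wB",443,194,35,16,34),("pencil",427,66,30,100,170),("ptop",427,66,30,148,170),("stand",427,66,45,42,56),("tray",588,-106,95,12,30),("dish",590,301,85,7,20),("cup",592,-316,60,83,100)):
        m=(np.hypot(W[...,0]-x,W[...,1]-y)<r)&(W[...,2]>lo)&(W[...,2]<hi); P=W[m].astype(np.float32)
        if len(P)<5: print(k,len(P)); continue
        c,rad=cv2.minEnclosingCircle(P[:,:2]); b=cv2.minAreaRect(P[:,:2])
        print(k,len(P),"circ",np.round(c,1),round(rad,1),"rect",np.round(b[0],1),np.round(b[1],1),round(b[2],1),"mean",np.round(P.mean(0),1))
E
```

```text
top table z -0.6373542123587935Traceback (most recent call last):
  File "<stdin>", line 9, in <module>
cv2.error: OpenCV(4.12.0) /io/opencv/modules/imgproc/src/shapedescr.cpp:201: error: (-215:Assertion failed) count >= 0 && (depth == CV_32F || depth == CV_32S) in function 'minEnclosingCircle'
```

View pics/crop1.png

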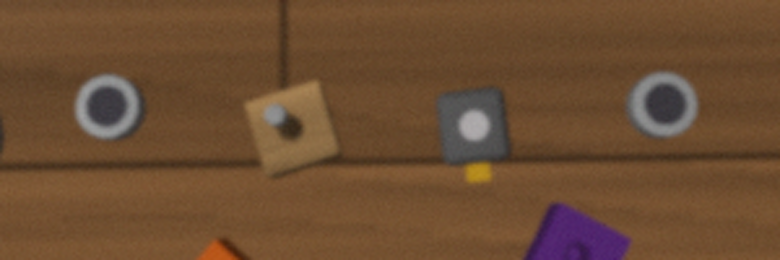

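The crop confirms it: the pale wooden stand at crop (290,128) holds the steel-capped pencil (cap at crop (275,115)). The discs at crop (108,107) and (663,104) are the weights, and the grey square with the yellow tab is a tape measure to leave alone.

```bash
cat >> h.py <<'E'
def fit(W,x,y,r,lo,hi):
    m=(np.hypot(W[...,0]-x,W[...,1]-y)<r)&(W[...,2]>lo)&(W[...,2]<hi); P=np.ascontiguousarray(W[m],dtype=np.float32)
    if len(P)<5: return len(P)
    Q=np.ascontiguousarray(P[:,:2]); c,rad=cv2.minEnclosingCircle(Q); b=cv2.minAreaRect(Q)
    return len(P),"circ",np.round(c,1),round(rad,1),"rect",np.round(b[0],1),np.round(b[1],1),round(b[2],1),"mean",np.round(P.mean(0),1)
L=(("spA",581,88,30,52,75),("spB",443,-304,30,52,75),("wA",442,-180,35,16,34),("wB",443,194,35,16,34),("pencil",427,66,30,100,170),("ptop",427,66,30,148,170),("stand",427,66,45,42,56),("tray",588,-106,95,12,30),("dish",590,301,85,7,20),("cup",592,-316,60,83,100))
E
python3 - <<'E'
from h import *
for n in ("top","scene"):
    p=ctrl.get_image(n); W=cloud(p); print(n)
    for l in L: print(l[0],*fit(W,*l[1:]))
E
```

```text
top
spA 305 circ [582.   85.7] 17.2 rect [581.3  85.5] [32.2 32.8] 7.1 mean [581.1  85.4  61. ]
spB 349 circ [ 444.3 -302.4] 17.4 rect [ 443.9 -301.9] [32.2 33.4] 60.7 mean [ 443.7 -301.2   60.7]
wA 498 circ [ 442.3 -179.4] 21.9 rect [ 442.2 -178.9] [42.2 42.3] 84.9 mean [ 442.1 -178.8   23.1]
wB 487 circ [446.9 195.3] 22.0 rect [446.6 195. ] [42.8 42.7] 23.9 mean [446.4 194.3  23.1]
pencil 84 circ [428.   67.1] 5.9 rect [427.8  67.1] [11.  11.2] 88.3 mean [427.   66.3 144.4]
ptop 54 circ [428.2  67.4] 5.6 rect [428.3  67.5] [10.2 10.2] 88.6 mean [428.1  67.3 154.8]
stand 763 circ [428.6  68.2] 34.8 rect [428.4  67.7] [50.4 49.9] 16.5 mean [427.3  66.7  49. ]
tray 865 circ [ 587.8 -105.2] 74.6 rect [ 589.1 -104.8] [ 71.2 135.1] 19.7 mean [ 589. -106.   18.]
dish 695 circ [590.9 299.6] 68.0 rect [590.5 299.9] [134.4 133.8] 57.0 mean [591.4 301.8   9.6]
cup 481 circ [ 592.  -312.8] 40.6 rect [ 592.8 -312. ] [77.6 78.7] 79.3 mean [ 593.6 -313.4   87.9]
scene
spA 255 circ [582.  85.] 18.8 rect [581.9  84.1] [33.  34.3] 67.0 mean [584.4  82.1  60.1]
spB 397 circ [ 443.7 -302.1] 18.0 rect [ 444.7 -303. ] [32.7 33. ] 47.1 mean [ 446.9 -303.9   60.4]
wA 485 circ [ 442.7 -179.7] 23.0 rect [ 442.9 -180.5] [43.  44.1] 37.9 mean [ 445.9 -182.3   22.7]
wB 268 circ [446.8 193.3] 23.5 rect [448.3 193.1] [43.8 43.6] 17.3 mean [450.1 191.   22.4]
pencil 227 circ [429.7  65.8] 7.7 rect [429.9  66.6] [12.4 13.7] 60.4 mean [431.3  65.1 130.4]
ptop 46 circ [429.5  65.6] 7.4 rect [429.5  66.3] [11.8 13.5] 48.6 mean [430.3  65.9 152.8]
stand 497 circ [428.4  67.3] 35.5 rect [428.5  66.9] [51.5 54.3] 16.8 mean [433.2  62.8  48.3]
tray 1412 circ [ 589.3 -106.4] 76.1 rect [ 588.7 -105.6] [ 71.8 137.5] 19.7 mean [ 591.7 -110.9   17.3]
dish 472 circ [591.2 299.8] 69.6 rect [590.5 299.1] [135.  135.2] 10.6 mean [592.9 297.3   9.4]
cup 962 circ [ 592.2 -313.6] 41.0 rect [ 593.1 -313.4] [78.7 79.8] 37.5 mean [ 593.3 -314.4   87.6]
```

```bash
cat > to.py <<'E'
import sys
from h import *
from scipy.spatial.transform import Rotation as Ro
# usage: to.py x y z [yaw] -> shift in tool axes (cm) for successive targets
s=ctrl.observe(); R=Ro.from_euler("xyz",s["tcp_rot"]).as_matrix(); p=s["ee_pos"]
print("t",round(s["t"],2),"at",np.round(p,1),"rot",np.round(s["tcp_rot"],3),"F",np.round(s["contact_force"],1),"w",round(s["width"],1))
a=[float(v) for v in sys.argv[1:]]; Rd=Ro.from_euler("xyz",[np.pi,0,1.915]).as_matrix()
print("turn (tool rotvec)",np.round(Ro.from_matrix(R.T@Rd).as_rotvec(),3))
for i in range(0,len(a),3):
    q=np.array(a[i:i+3]); print("to",q,"shift now-axes",np.round(R.T@(q-p)/10,2),"final-axes",np.round(Rd.T@(q-p)/10,2)); p=q
E
python3 to.py 444 -302 250
```

```text
t 0.95 at [ 140.5 -557.5  250.3] rot [-3.141  0.     0.247] F [-1.1 -0.5  0.9] w 85.7
turn (tool rotvec) [-0.    -0.    -1.668]
to [ 444. -302.  250.] shift now-axes [ 3.568e+01 -1.737e+01  3.000e-02] final-axes [1.381e+01 3.720e+01 3.000e-02]
```

>>> arm_command([
  {"az": -0.14},
  {"az": -0.14},
  {"az": -0.14},
  {"az": -0.14},
  {"az": -0.14},
  {"az": -0.14},
  {"az": -0.14},
  {"az": -0.14},
  {"az": -0.14},
  {"az": -0.14},
], jaw=70, squeeze=40)

```text
schema error: expected keys x, y, z, ax, ay, az
```

>>> arm_command([
  {"x": 0, "y": 0, "z": 0, "ax": 0, "ay": 0, "az": -0.14},
  {"x": 0, "y": 0, "z": 0, "ax": 0, "ay": 0, "az": -0.14},
  {"x": 0, "y": 0, "z": 0, "ax": 0, "ay": 0, "az": -0.14},
  {"x": 0, "y": 0, "z": 0, "ax": 0, "ay": 0, "az": -0.14},
  {"x": 0, "y": 0, "z": 0, "ax": 0, "ay": 0, "az": -0.14},
  {"x": 0, "y": 0, "z": 0, "ax": 0, "ay": 0, "az": -0.14},
  {"x": 0, "y": 0, "z": 0, "ax": 0, "ay": 0, "az": -0.14},
  {"x": 0, "y": 0, "z": 0, "ax": 0, "ay": 0, "az": -0.14},
  {"x": 0, "y": 0, "z": 0, "ax": 0, "ay": 0, "az": -0.14},
  {"x": 0, "y": 0, "z": 0, "ax": 0, "ay": 0, "az": -0.14},
], jaw=70, squeeze=40)

```text
t: 1.95
ee_pos: [140.4, -557.6, 250.3]
tcp_rot: [-3.141, 0.0, 1.652]
contact_force: [0.5, 0.9, 0.5]
width: 62.1
```

```bash
python3 to.py 444 -302 250
```

```text
t 1.95 at [ 140.4 -557.6  250.3] rot [-3.141  0.     1.652] F [0.5 0.9 0.5] w 62.1
turn (tool rotvec) [-0.     0.    -0.263]
to [ 444. -302.  250.] shift now-axes [2.300e+01 3.234e+01 3.000e-02] final-axes [1.382e+01 3.720e+01 3.000e-02]
```

>>> arm_command([
  {"x": 0, "y": 0, "z": 0, "ax": 0, "ay": 0, "az": -0.132},
  {"x": 0, "y": 0, "z": 0, "ax": 0, "ay": 0, "az": -0.132},
  {"x": 1.7, "y": 4.6, "z": 0, "ax": 0, "ay": 0, "az": 0},
  {"x": 1.7, "y": 4.6, "z": 0, "ax": 0, "ay": 0, "az": 0},
  {"x": 1.7, "y": 4.6, "z": 0, "ax": 0, "ay": 0, "az": 0},
  {"x": 1.7, "y": 4.6, "z": 0, "ax": 0, "ay": 0, "az": 0},
  {"x": 1.7, "y": 4.6, "z": 0, "ax": 0, "ay": 0, "az": 0},
  {"x": 1.7, "y": 4.6, "z": 0, "ax": 0, "ay": 0, "az": 0},
  {"x": 1.7, "y": 4.6, "z": 0, "ax": 0, "ay": 0, "az": 0},
  {"x": 1.7, "y": 4.6, "z": 0, "ax": 0, "ay": 0, "az": 0},
])

```text
t: 2.95
ee_pos: [443.4, -305.2, 250.4]
tcp_rot: [3.142, 0.0, 1.911]
contact_force: [0.9, -1.4, -0.6]
width: 61.6
```

```bash
python3 - <<'E'
from h import *
p=ctrl.get_image("wrist"); cv2.imwrite("pics/w1.png",p["img"]); W=cloud(p)
print(*fit(W,*L[1][1:]))
E
python3 to.py 444 -302 44
```

```text
1154 circ [ 441.8 -303.5] 16.9 rect [ 441.5 -303.7] [32.4 33.7] 19.8 mean [ 441.4 -303.    61.3]
t 3.0 at [ 449.6 -298.4  250.7] rot [ 3.136e+00 -2.000e-03  1.919e+00] F [ 7.4 12.8 -0.9] w 61.7
turn (tool rotvec) [ 0.005 -0.002  0.004]
to [ 444. -302.   44.] shift now-axes [-0.19 -0.75 20.67] final-axes [-0.15 -0.65 20.67]
```

View pics/w1.png

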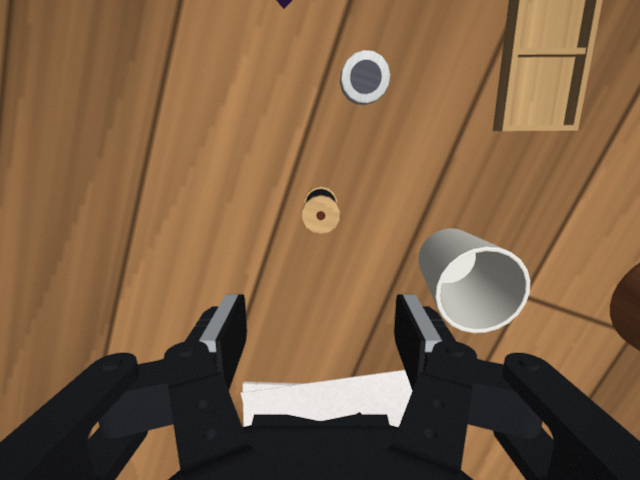

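The wrist view shows spool_b alone below the gripper at px (321,215), with the cup at (480,285) clear of the descent. Going down.

>>> arm_command([
  {"x": 0.2, "y": 0.2, "z": 0.5, "ax": 0, "ay": 0, "az": 0},
  {"x": 0, "y": 0.2, "z": 1.5, "ax": 0, "ay": 0, "az": 0},
  {"x": 0, "y": 0, "z": 2, "ax": 0, "ay": 0, "az": 0},
  {"x": 0, "y": 0, "z": 2.5, "ax": 0, "ay": 0, "az": 0},
  {"x": 0, "y": 0, "z": 2.5, "ax": 0, "ay": 0, "az": 0},
  {"x": 0, "y": 0, "z": 2.5, "ax": 0, "ay": 0, "az": 0},
  {"x": 0, "y": 0, "z": 2, "ax": 0, "ay": 0, "az": 0},
  {"x": 0, "y": 0, "z": 1.5, "ax": 0, "ay": 0, "az": 0},
  {"x": 0, "y": 0, "z": 1, "ax": 0, "ay": 0, "az": 0},
  {"x": 0, "y": 0, "z": 0, "ax": 0, "ay": 0, "az": 0},
])

```text
t: 4.0
ee_pos: [444.3, -303.7, 89.4]
tcp_rot: [-3.14, -0.001, 1.91]
contact_force: [0.7, 0.5, 1.2]
width: 62.1
```

```bash
python3 - <<'E'
from h import *
p=ctrl.get_image("wrist");W=cloud(p)
print(*fit(W,*L[1][1:]))
E
python3 to.py 444 -302 44
```

```text
4152 circ [ 441.8 -303.6] 17.2 rect [ 441.7 -303.7] [32.9 34.2] 17.5 mean [ 441.2 -302.3   61.2]
t 4.05 at [ 444.8 -303.7   90.2] rot [-3.141 -0.     1.91 ] F [-0.4 -0.5  0.8] w 62.2
turn (tool rotvec) [-0.    -0.    -0.005]
to [ 444. -302.   44.] shift now-axes [ 0.18 -0.01  4.62] final-axes [ 0.19 -0.01  4.62]
```

>>> arm_command([
  {"x": 0, "y": -0.15, "z": 0.6, "ax": 0, "ay": 0, "az": 0},
  {"x": 0, "y": 0, "z": 0.8, "ax": 0, "ay": 0, "az": 0},
  {"x": 0, "y": 0, "z": 0.8, "ax": 0, "ay": 0, "az": 0},
  {"x": 0, "y": 0, "z": 0.8, "ax": 0, "ay": 0, "az": 0},
  {"x": 0, "y": 0, "z": 0.8, "ax": 0, "ay": 0, "az": 0},
  {"x": 0, "y": 0, "z": 0.5, "ax": 0, "ay": 0, "az": 0},
  {"x": 0, "y": 0, "z": 0.3, "ax": 0, "ay": 0, "az": 0},
  {"x": 0, "y": 0, "z": 0, "ax": 0, "ay": 0, "az": 0},
  {"x": 0, "y": 0, "z": 0, "ax": 0, "ay": 0, "az": 0},
  {"x": 0, "y": 0, "z": 0, "ax": 0, "ay": 0, "az": 0},
])

```text
t: 5.05
ee_pos: [443.9, -304.0, 44.6]
tcp_rot: [3.141, 0.0, 1.911]
contact_force: [-0.9, 0.8, 0.3]
width: 61.8
```

>>> arm_command([
  {"x": 0, "y": 0, "z": 0, "ax": 0, "ay": 0, "az": 0},
  {"x": 0, "y": 0, "z": 0, "ax": 0, "ay": 0, "az": 0},
  {"x": 0, "y": 0, "z": 0, "ax": 0, "ay": 0, "az": 0},
  {"x": 0, "y": 0, "z": 0, "ax": 0, "ay": 0, "az": 0},
  {"x": 0, "y": 0, "z": 0, "ax": 0, "ay": 0, "az": 0},
  {"x": 0, "y": 0, "z": 0, "ax": 0, "ay": 0, "az": 0},
  {"x": 0, "y": 0, "z": 0, "ax": 0, "ay": 0, "az": 0},
  {"x": 0, "y": 0, "z": 0, "ax": 0, "ay": 0, "az": 0},
  {"x": 0, "y": 0, "z": 0, "ax": 0, "ay": 0, "az": 0},
  {"x": 0, "y": 0, "z": 0, "ax": 0, "ay": 0, "az": 0},
], jaw=255)

```text
t: 6.05
ee_pos: [443.8, -304.0, 44.5]
tcp_rot: [3.141, 0.0, 1.911]
contact_force: [-0.9, 0.6, 5.6]
width: 32.6
```

```bash
python3 to.py 444 -302 84 599.8 -135.1 84 599.8 -135.1 49
```

```text
t 6.05 at [ 443.8 -304.    44.5] rot [3.141 0.    1.911] F [-0.9  0.6  5.6] w 32.6
turn (tool rotvec) [ 0.     0.    -0.004]
to [ 444. -302.   84.] shift now-axes [ 0.18  0.08 -3.95] final-axes [ 0.18  0.08 -3.95]
to [ 599.8 -135.1   84. ] shift now-axes [10.54 20.25  0.  ] final-axes [10.45 20.3   0.  ]
to [ 599.8 -135.1   49. ] shift now-axes [ 0.  -0.   3.5] final-axes [ 0.  -0.   3.5]
```

>>> arm_command([
  {"x": 0, "y": 0, "z": -0.5, "ax": 0, "ay": 0, "az": 0},
  {"x": 0, "y": 0, "z": -1, "ax": 0, "ay": 0, "az": 0},
  {"x": 0, "y": 0, "z": -1.5, "ax": 0, "ay": 0, "az": 0},
  {"x": 0.4, "y": 0.8, "z": -1.5, "ax": 0, "ay": 0, "az": 0},
  {"x": 0.8, "y": 1.5, "z": -0.5, "ax": 0, "ay": 0, "az": 0},
  {"x": 1.2, "y": 2.3, "z": 0, "ax": 0, "ay": 0, "az": 0},
  {"x": 1.4, "y": 2.6, "z": 0, "ax": 0, "ay": 0, "az": 0},
  {"x": 1.4, "y": 2.6, "z": 0, "ax": 0, "ay": 0, "az": 0},
  {"x": 1.4, "y": 2.6, "z": 0, "ax": 0, "ay": 0, "az": 0},
  {"x": 1.4, "y": 2.6, "z": 0, "ax": 0, "ay": 0, "az": 0},
])

```text
t: 7.05
ee_pos: [559.6, -176.3, 94.3]
tcp_rot: [3.141, -0.001, 1.912]
contact_force: [-0.5, -0.0, -1.1]
width: 32.0
```

>>> arm_command([
  {"x": 1.2, "y": 2.3, "z": 0, "ax": 0, "ay": 0, "az": 0},
  {"x": 0.8, "y": 1.6, "z": 0, "ax": 0, "ay": 0, "az": 0},
  {"x": 0.5, "y": 1, "z": 0, "ax": 0, "ay": 0, "az": 0},
  {"x": 0.2, "y": 0.4, "z": 0, "ax": 0, "ay": 0, "az": 0},
  {"x": 0, "y": 0, "z": 0, "ax": 0, "ay": 0, "az": 0},
  {"x": 0, "y": 0, "z": 0, "ax": 0, "ay": 0, "az": 0},
  {"x": 0, "y": 0, "z": 0, "ax": 0, "ay": 0, "az": 0},
  {"x": 0, "y": 0, "z": 0, "ax": 0, "ay": 0, "az": 0},
  {"x": 0, "y": 0, "z": 0, "ax": 0, "ay": 0, "az": 0},
  {"x": 0, "y": 0, "z": 0, "ax": 0, "ay": 0, "az": 0},
])

```text
t: 8.05
ee_pos: [599.4, -135.5, 94.3]
tcp_rot: [3.142, -0.0, 1.911]
contact_force: [0.2, 0.2, -0.1]
width: 32.2
```

```bash
python3 - <<'E'
from h import *
p=ctrl.get_image("wrist"); cv2.imwrite("pics/w2.png",p["img"]); W=cloud(p)
print(*fit(W,589,-105,95,12,30))
p=ctrl.get_image("scene"); W=cloud(p); print(*fit(W,600,-135,40,30,52))
E
python3 to.py 599.8 -135.1 60  599.8 -135.1 49
```

```text
7382 circ [ 584.9 -102.7] 71.8 rect [ 586.3 -104.7] [ 70.6 130.8] 19.6 mean [579.5 -86.3  18.5]
35 circ [ 602.6 -136.6] 15.8 rect [ 607.6 -141.1] [31.6 13.4] 48.9 mean [ 608.9 -142.5   50.5]
t 8.15 at [ 599.4 -135.3   94.3] rot [-3.142 -0.     1.911] F [-0.6  0.1 -1. ] w 32.7
turn (tool rotvec) [-0.    -0.    -0.004]
to [ 599.8 -135.1   60. ] shift now-axes [0.01 0.05 3.43] final-axes [0.01 0.05 3.43]
to [ 599.8 -135.1   49. ] shift now-axes [-0.   0.   1.1] final-axes [ 0.  -0.   1.1]
```

View pics/w2.png

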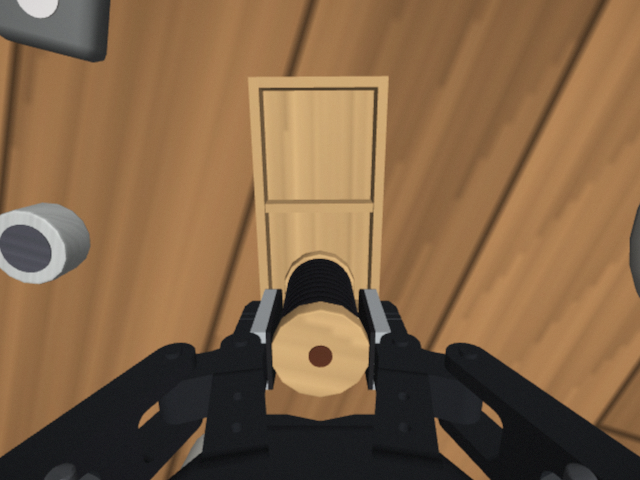

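Spool_b is held upright (flange at px (320,350)), squarely over the near tray bay. Lowering it.

>>> arm_command([
  {"x": 0, "y": 0, "z": 0.5, "ax": 0, "ay": 0, "az": 0},
  {"x": 0, "y": 0, "z": 0.8, "ax": 0, "ay": 0, "az": 0},
  {"x": 0, "y": 0, "z": 0.8, "ax": 0, "ay": 0, "az": 0},
  {"x": 0, "y": 0, "z": 0.8, "ax": 0, "ay": 0, "az": 0},
  {"x": 0, "y": 0, "z": 0.5, "ax": 0, "ay": 0, "az": 0},
  {"x": 0, "y": 0, "z": 0.4, "ax": 0, "ay": 0, "az": 0},
  {"x": 0, "y": 0, "z": 0.3, "ax": 0, "ay": 0, "az": 0},
  {"x": 0, "y": 0, "z": 0.2, "ax": 0, "ay": 0, "az": 0},
  {"x": 0, "y": 0, "z": 0.15, "ax": 0, "ay": 0, "az": 0},
  {"x": 0, "y": 0, "z": 0, "ax": 0, "ay": 0, "az": 0},
])

```text
t: 9.15
ee_pos: [599.5, -135.3, 49.8]
tcp_rot: [3.141, -0.0, 1.911]
contact_force: [-0.2, -0.3, -0.9]
width: 32.3
```

```bash
python3 to.py 599.8 -135.1 49
```

```text
t 9.15 at [ 599.5 -135.3   49.8] rot [ 3.141 -0.     1.911] F [-0.2 -0.3 -0.9] w 32.3
turn (tool rotvec) [ 0.    -0.    -0.004]
to [ 599.8 -135.1   49. ] shift now-axes [0.01 0.04 0.08] final-axes [0.01 0.04 0.08]
```

>>> arm_command([
  {"x": 0, "y": 0, "z": 0.05, "ax": 0, "ay": 0, "az": 0},
  {"x": 0, "y": 0, "z": 0.05, "ax": 0, "ay": 0, "az": 0},
  {"x": 0, "y": 0, "z": 0.02, "ax": 0, "ay": 0, "az": 0},
  {"x": 0, "y": 0, "z": 0, "ax": 0, "ay": 0, "az": 0},
  {"x": 0, "y": 0, "z": 0, "ax": 0, "ay": 0, "az": 0},
  {"x": 0, "y": 0, "z": 0, "ax": 0, "ay": 0, "az": 0},
  {"x": 0, "y": 0, "z": 0, "ax": 0, "ay": 0, "az": 0},
  {"x": 0, "y": 0, "z": 0, "ax": 0, "ay": 0, "az": 0},
  {"x": 0, "y": 0, "z": 0, "ax": 0, "ay": 0, "az": 0},
  {"x": 0, "y": 0, "z": 0, "ax": 0, "ay": 0, "az": 0},
])

```text
t: 10.15
ee_pos: [599.7, -135.5, 49.5]
tcp_rot: [3.141, 0.001, 1.911]
contact_force: [-3.0, -0.0, 12.6]
width: 32.4
```

Contact at 12.6 N means it is on the floor. Releasing and rising.

>>> arm_command([
  {"x": 0, "y": 0, "z": 0, "ax": 0, "ay": 0, "az": 0},
  {"x": 0, "y": 0, "z": 0, "ax": 0, "ay": 0, "az": 0},
  {"x": 0, "y": 0, "z": 0, "ax": 0, "ay": 0, "az": 0},
  {"x": 0, "y": 0, "z": 0, "ax": 0, "ay": 0, "az": 0},
  {"x": 0, "y": 0, "z": 0, "ax": 0, "ay": 0, "az": 0},
  {"x": 0, "y": 0, "z": -0.5, "ax": 0, "ay": 0, "az": 0},
  {"x": 0, "y": 0, "z": -1.5, "ax": 0, "ay": 0, "az": 0},
  {"x": 0, "y": 0, "z": -2.5, "ax": 0, "ay": 0, "az": 0},
  {"x": 0, "y": 0, "z": -3, "ax": 0, "ay": 0, "az": 0},
  {"x": 0, "y": 0, "z": -3, "ax": 0, "ay": 0, "az": 0},
], jaw=100)

```text
t: 11.15
ee_pos: [599.4, -135.3, 156.0]
tcp_rot: [3.141, 0.0, 1.911]
contact_force: [-0.2, 0.1, 0.7]
width: 51.7
```

```bash
python3 - <<'E'
from h import *
p=ctrl.get_image("scene"); W=cloud(p); print(*fit(W,600,-135,30,58,74))
E
python3 to.py  442.4 -179.6 160 442.4 -179.6 20
```

```text
393 circ [ 599.2 -135.4] 17.8 rect [ 600. -135.] [33.1 33.1] 36.1 mean [ 601.5 -136.3   65.4]
t 11.2 at [ 601.  -135.4  160.7] rot [3.136e+00 3.000e-03 1.911e+00] F [ 1.3 -0.8  8.1] w 52.2
turn (tool rotvec) [ 0.006  0.003 -0.004]
to [ 442.4 -179.6  160. ] shift now-axes [  1.12 -16.43  -0.03] final-axes [  1.19 -16.42   0.07]
to [ 442.4 -179.6   20. ] shift now-axes [ 0.04 -0.08 14.  ] final-axes [ 0. -0. 14.]
```

Spool_b stands at (599.5,-135.3). Next, weight A.

>>> arm_command([
  {"x": 0.1, "y": -1, "z": 0, "ax": 0, "ay": 0, "az": 0},
  {"x": 0.15, "y": -2, "z": 0, "ax": 0, "ay": 0, "az": 0},
  {"x": 0.2, "y": -3, "z": 0, "ax": 0, "ay": 0, "az": 0},
  {"x": 0.2, "y": -3, "z": 0.5, "ax": 0, "ay": 0, "az": 0},
  {"x": 0.2, "y": -3, "z": 1, "ax": 0, "ay": 0, "az": 0},
  {"x": 0.2, "y": -2.5, "z": 1.5, "ax": 0, "ay": 0, "az": 0},
  {"x": 0.1, "y": -1.3, "z": 1.5, "ax": 0, "ay": 0, "az": 0},
  {"x": 0, "y": -0.5, "z": 1.5, "ax": 0, "ay": 0, "az": 0},
  {"x": 0, "y": 0, "z": 1, "ax": 0, "ay": 0, "az": 0},
  {"x": 0, "y": 0, "z": 0.5, "ax": 0, "ay": 0, "az": 0},
], jaw=55)

```text
t: 12.2
ee_pos: [442.4, -178.7, 78.4]
tcp_rot: [3.141, 0.0, 1.911]
contact_force: [0.2, 0.5, 0.7]
width: 66.9
```

```bash
python3 - <<'E'
from h import *
p=ctrl.get_image("wrist");W=cloud(p)
print(*fit(W,*L[2][1:]))
E
python3 to.py  442.4 -179.6 20
```

```text
5137 circ [ 440.3 -181. ] 22.1 rect [ 440.2 -180.7] [43.  42.9] 60.0 mean [ 439.7 -179.3   23.4]
t 12.25 at [ 442.4 -178.5   78.1] rot [ 3.141 -0.     1.911] F [ 0.4  0.5 -1.3] w 67.1
turn (tool rotvec) [ 0.    -0.    -0.004]
to [ 442.4 -179.6   20. ] shift now-axes [-0.1  -0.03  5.81] final-axes [-0.1  -0.03  5.81]
```

>>> arm_command([
  {"x": -0.1, "y": -0.1, "z": 0.5, "ax": 0, "ay": 0, "az": 0},
  {"x": -0.05, "y": 0, "z": 1, "ax": 0, "ay": 0, "az": 0},
  {"x": 0, "y": 0, "z": 1, "ax": 0, "ay": 0, "az": 0},
  {"x": 0, "y": 0, "z": 1, "ax": 0, "ay": 0, "az": 0},
  {"x": 0, "y": 0, "z": 0.8, "ax": 0, "ay": 0, "az": 0},
  {"x": 0, "y": 0, "z": 0.7, "ax": 0, "ay": 0, "az": 0},
  {"x": 0, "y": 0, "z": 0.4, "ax": 0, "ay": 0, "az": 0},
  {"x": 0, "y": 0, "z": 0.3, "ax": 0, "ay": 0, "az": 0},
  {"x": 0, "y": 0, "z": 0, "ax": 0, "ay": 0, "az": 0},
  {"x": 0, "y": 0, "z": 0, "ax": 0, "ay": 0, "az": 0},
])

```text
t: 13.25
ee_pos: [441.6, -180.6, 21.8]
tcp_rot: [3.141, 0.0, 1.911]
contact_force: [0.4, 0.4, 1.0]
width: 67.0
```

>>> arm_command([
  {"x": 0, "y": 0, "z": 0, "ax": 0, "ay": 0, "az": 0},
  {"x": 0, "y": 0, "z": 0, "ax": 0, "ay": 0, "az": 0},
  {"x": 0, "y": 0, "z": 0, "ax": 0, "ay": 0, "az": 0},
  {"x": 0, "y": 0, "z": 0, "ax": 0, "ay": 0, "az": 0},
  {"x": 0, "y": 0, "z": 0, "ax": 0, "ay": 0, "az": 0},
  {"x": 0, "y": 0, "z": 0, "ax": 0, "ay": 0, "az": 0},
  {"x": 0, "y": 0, "z": 0, "ax": 0, "ay": 0, "az": 0},
  {"x": 0, "y": 0, "z": 0, "ax": 0, "ay": 0, "az": 0},
  {"x": 0, "y": 0, "z": 0, "ax": 0, "ay": 0, "az": 0},
  {"x": 0, "y": 0, "z": 0, "ax": 0, "ay": 0, "az": 0},
], jaw=255, squeeze=60)

```text
t: 14.25
ee_pos: [441.6, -180.6, 22.2]
tcp_rot: [3.141, 0.0, 1.911]
contact_force: [-2.1, 0.3, 13.7]
width: 42.3
```

```bash
python3 - <<'E'
from h import *
p=ctrl.get_image("wrist");W=cloud(p); cv2.imwrite("pics/w3.png",p["img"])
print(*fit(W,*L[2][1:]))
E
python3 to.py  442.4 -179.6 201 599.8 274.3 201 599.8 274.3 26.5 
```

```text
11792 circ [ 439.3 -174.7] 33.6 rect [ 442.1 -176.9] [57.  45.9] 51.7 mean [ 439.6 -178.    23.8]
t 14.3 at [ 441.6 -180.6   22.2] rot [3.141 0.    1.911] F [-2.5  0.7 12.4] w 42.0
turn (tool rotvec) [ 0.     0.    -0.004]
to [ 442.4 -179.6  201. ] shift now-axes [  0.06   0.12 -17.88] final-axes [  0.07   0.11 -17.88]
to [599.8 274.3 201. ] shift now-axes [37.55 29.97 -0.  ] final-axes [37.42 30.13  0.  ]
to [599.8 274.3  26.5] shift now-axes [ 1.000e-02 -1.000e-02  1.745e+01] final-axes [ 0.   -0.   17.45]
```

>>> arm_command([
  {"x": 0, "y": 0, "z": -0.5, "ax": 0, "ay": 0, "az": 0},
  {"x": 0, "y": 0, "z": -1.5, "ax": 0, "ay": 0, "az": 0},
  {"x": 0, "y": 0, "z": -2.5, "ax": 0, "ay": 0, "az": 0},
  {"x": 0, "y": 0, "z": -3.5, "ax": 0, "ay": 0, "az": 0},
  {"x": 0, "y": 0, "z": -3.5, "ax": 0, "ay": 0, "az": 0},
  {"x": 0, "y": 0, "z": -3, "ax": 0, "ay": 0, "az": 0},
  {"x": 0.41, "y": 0.29, "z": -2, "ax": 0, "ay": 0, "az": 0},
  {"x": 1.23, "y": 0.86, "z": -1, "ax": 0, "ay": 0, "az": 0},
  {"x": 2.05, "y": 1.43, "z": -0.5, "ax": 0, "ay": 0, "az": 0},
  {"x": 2.87, "y": 2.0, "z": 0, "ax": 0, "ay": 0, "az": 0},
])

```text
t: 15.3
ee_pos: [462.8, -102.8, 201.8]
tcp_rot: [3.142, 0.0, 1.909]
contact_force: [0.9, 0.2, -3.0]
width: 42.5
```

>>> arm_command([
  {"x": 3.28, "y": 2.29, "z": 0, "ax": 0, "ay": 0, "az": 0},
  {"x": 3.28, "y": 2.29, "z": 0, "ax": 0, "ay": 0, "az": 0},
  {"x": 3.28, "y": 2.29, "z": 0, "ax": 0, "ay": 0, "az": 0},
  {"x": 3.28, "y": 2.29, "z": 0, "ax": 0, "ay": 0, "az": 0},
  {"x": 3.28, "y": 2.29, "z": 0, "ax": 0, "ay": 0, "az": 0},
  {"x": 3.28, "y": 2.29, "z": 0, "ax": 0, "ay": 0, "az": 0},
  {"x": 3.28, "y": 2.29, "z": 0, "ax": 0, "ay": 0, "az": 0},
  {"x": 3.28, "y": 2.29, "z": 0, "ax": 0, "ay": 0, "az": 0},
  {"x": 3.28, "y": 2.29, "z": 0, "ax": 0, "ay": 0, "az": 0},
  {"x": 2.87, "y": 2.0, "z": 0, "ax": 0, "ay": 0, "az": 0},
])

```text
t: 16.3
ee_pos: [567.1, 280.4, 200.9]
tcp_rot: [-3.14, -0.0, 1.912]
contact_force: [0.4, 0.2, -2.2]
width: 42.3
```

>>> arm_command([
  {"x": 2.05, "y": 1.43, "z": 0, "ax": 0, "ay": 0, "az": 0},
  {"x": 1.23, "y": 0.86, "z": 0, "ax": 0, "ay": 0, "az": 0},
  {"x": 0.66, "y": 0.46, "z": 0.5, "ax": 0, "ay": 0, "az": 0},
  {"x": 0.16, "y": 0.11, "z": 1.5, "ax": 0, "ay": 0, "az": 0},
  {"x": 0, "y": 0, "z": 2.5, "ax": 0, "ay": 0, "az": 0},
  {"x": 0, "y": 0, "z": 2.5, "ax": 0, "ay": 0, "az": 0},
  {"x": 0, "y": 0, "z": 2.5, "ax": 0, "ay": 0, "az": 0},
  {"x": 0, "y": 0, "z": 1.5, "ax": 0, "ay": 0, "az": 0},
  {"x": 0, "y": 0, "z": 0.5, "ax": 0, "ay": 0, "az": 0},
  {"x": 0, "y": 0, "z": 0, "ax": 0, "ay": 0, "az": 0},
])

```text
t: 17.3
ee_pos: [581.1, 325.2, 86.3]
tcp_rot: [-3.141, 0.0, 1.91]
contact_force: [0.3, -0.7, -1.7]
width: 41.9
```

```bash
python3 - <<'E'
from h import *
p=ctrl.get_image("wrist");W=cloud(p); cv2.imwrite("pics/w4.png",p["img"])
E
python3 to.py  581.6 325.1 30 581.6 325.1 26.5 
```

```text
t 17.35 at [581.4 325.5  87.1] rot [ 3.141 -0.     1.911] F [-0.7  0.3 -2.3] w 42.3
turn (tool rotvec) [ 0.001 -0.    -0.004]
to [581.6 325.1  30. ] shift now-axes [-0.05  0.    5.71] final-axes [-0.04  0.01  5.71]
to [581.6 325.1  26.5] shift now-axes [-0.   -0.    0.35] final-axes [ 0.   -0.    0.35]
```

View pics/w4.png

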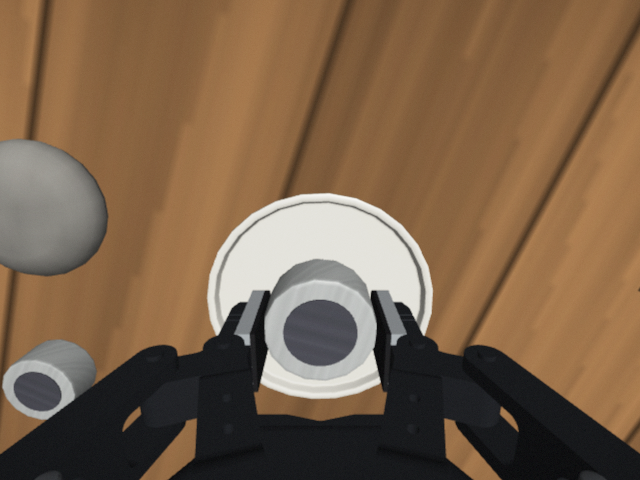

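Weight A is held level (px (320,325)) over the dish (centre px (320,295)). Lowering it.

>>> arm_command([
  {"x": 0, "y": 0, "z": 0.6, "ax": 0, "ay": 0, "az": 0},
  {"x": 0, "y": 0, "z": 1, "ax": 0, "ay": 0, "az": 0},
  {"x": 0, "y": 0, "z": 1, "ax": 0, "ay": 0, "az": 0},
  {"x": 0, "y": 0, "z": 1, "ax": 0, "ay": 0, "az": 0},
  {"x": 0, "y": 0, "z": 0.8, "ax": 0, "ay": 0, "az": 0},
  {"x": 0, "y": 0, "z": 0.6, "ax": 0, "ay": 0, "az": 0},
  {"x": 0, "y": 0, "z": 0.4, "ax": 0, "ay": 0, "az": 0},
  {"x": 0, "y": 0, "z": 0.2, "ax": 0, "ay": 0, "az": 0},
  {"x": 0, "y": 0, "z": 0.1, "ax": 0, "ay": 0, "az": 0},
  {"x": 0, "y": 0, "z": 0.1, "ax": 0, "ay": 0, "az": 0},
])

```text
t: 18.35
ee_pos: [581.3, 325.6, 28.9]
tcp_rot: [3.141, -0.0, 1.911]
contact_force: [-0.3, -0.0, -2.2]
width: 42.0
```

>>> arm_command([
  {"x": 0, "y": 0, "z": 0.05, "ax": 0, "ay": 0, "az": 0},
  {"x": 0, "y": 0, "z": 0.05, "ax": 0, "ay": 0, "az": 0},
  {"x": 0, "y": 0, "z": 0, "ax": 0, "ay": 0, "az": 0},
  {"x": 0, "y": 0, "z": 0, "ax": 0, "ay": 0, "az": 0},
  {"x": 0, "y": 0, "z": 0, "ax": 0, "ay": 0, "az": 0},
  {"x": 0, "y": 0, "z": 0, "ax": 0, "ay": 0, "az": 0},
  {"x": 0, "y": 0, "z": 0, "ax": 0, "ay": 0, "az": 0},
  {"x": 0, "y": 0, "z": 0, "ax": 0, "ay": 0, "az": 0},
  {"x": 0, "y": 0, "z": 0, "ax": 0, "ay": 0, "az": 0},
  {"x": 0, "y": 0, "z": 0, "ax": 0, "ay": 0, "az": 0},
])

```text
t: 19.35
ee_pos: [581.2, 325.5, 27.7]
tcp_rot: [3.142, -0.0, 1.911]
contact_force: [-0.2, -0.6, -2.2]
width: 42.3
```

>>> arm_command([
  {"x": 0, "y": 0, "z": 0.05, "ax": 0, "ay": 0, "az": 0},
  {"x": 0, "y": 0, "z": 0.05, "ax": 0, "ay": 0, "az": 0},
  {"x": 0, "y": 0, "z": 0, "ax": 0, "ay": 0, "az": 0},
  {"x": 0, "y": 0, "z": 0, "ax": 0, "ay": 0, "az": 0},
  {"x": 0, "y": 0, "z": 0, "ax": 0, "ay": 0, "az": 0},
  {"x": 0, "y": 0, "z": 0, "ax": 0, "ay": 0, "az": 0},
  {"x": 0, "y": 0, "z": 0, "ax": 0, "ay": 0, "az": 0},
  {"x": 0, "y": 0, "z": 0, "ax": 0, "ay": 0, "az": 0},
  {"x": 0, "y": 0, "z": 0, "ax": 0, "ay": 0, "az": 0},
  {"x": 0, "y": 0, "z": 0, "ax": 0, "ay": 0, "az": 0},
])

```text
t: 20.35
ee_pos: [581.3, 325.5, 27.3]
tcp_rot: [3.141, -0.0, 1.911]
contact_force: [-3.0, -1.7, 8.7]
width: 42.0
```

>>> arm_command([
  {"x": 0, "y": 0, "z": 0, "ax": 0, "ay": 0, "az": 0},
  {"x": 0, "y": 0, "z": 0, "ax": 0, "ay": 0, "az": 0},
  {"x": 0, "y": 0, "z": 0, "ax": 0, "ay": 0, "az": 0},
  {"x": 0, "y": 0, "z": 0, "ax": 0, "ay": 0, "az": 0},
  {"x": 0, "y": 0, "z": -0.5, "ax": 0, "ay": 0, "az": 0},
  {"x": 0, "y": 0, "z": -1.5, "ax": 0, "ay": 0, "az": 0},
  {"x": 0, "y": 0, "z": -2.5, "ax": 0, "ay": 0, "az": 0},
  {"x": 0, "y": 0, "z": -3, "ax": 0, "ay": 0, "az": 0},
  {"x": 0, "y": 0, "z": -2, "ax": 0, "ay": 0, "az": 0},
  {"x": 0, "y": 0, "z": -0.8, "ax": 0, "ay": 0, "az": 0},
], jaw=80)

```text
t: 21.35
ee_pos: [581.9, 326.0, 132.9]
tcp_rot: [3.138, -0.001, 1.911]
contact_force: [0.1, 0.0, -0.6]
width: 58.6
```

```bash
python3 - <<'E'
from h import *
p=ctrl.get_image("scene"); W=cloud(p); print(*fit(W,581.3,325.5,30,22,40)); print(*fit(W,*L[3][1:]))
E
python3 to.py  446 194.2 130 446 194.2 22 
```

```text
269 circ [583.3 323.5] 23.2 rect [582.7 324.3] [42.1 43.8] 52.2 mean [584.6 321.2  27.5]
272 circ [447.8 193.9] 23.5 rect [447.7 194.1] [42.5 45. ] 36.5 mean [450.3 190.7  22.4]
t 21.4 at [581.9 325.9 132.8] rot [ 3.138e+00 -1.000e-03  1.911e+00] F [0.2 0.5 1.8] w 58.6
turn (tool rotvec) [ 0.003 -0.001 -0.004]
to [446.  194.2 130. ] shift now-axes [ -7.89 -17.21   0.21] final-axes [ -7.81 -17.24   0.28]
to [446.  194.2  22. ] shift now-axes [-1.00e-02 -4.00e-02  1.08e+01] final-axes [ 0.  -0.  10.8]
```

>>> arm_command([
  {"x": -0.31, "y": -0.69, "z": 0, "ax": 0, "ay": 0, "az": 0},
  {"x": -0.63, "y": -1.38, "z": 0, "ax": 0, "ay": 0, "az": 0},
  {"x": -1.02, "y": -2.24, "z": 0, "ax": 0, "ay": 0, "az": 0},
  {"x": -1.26, "y": -2.75, "z": 0, "ax": 0, "ay": 0, "az": 0},
  {"x": -1.26, "y": -2.75, "z": 0.5, "ax": 0, "ay": 0, "az": 0},
  {"x": -1.26, "y": -2.75, "z": 1, "ax": 0, "ay": 0, "az": 0},
  {"x": -1.02, "y": -2.24, "z": 1.5, "ax": 0, "ay": 0, "az": 0},
  {"x": -0.63, "y": -1.38, "z": 1.5, "ax": 0, "ay": 0, "az": 0},
  {"x": -0.31, "y": -0.69, "z": 0.7, "ax": 0, "ay": 0, "az": 0},
  {"x": -0.12, "y": -0.3, "z": 0.2, "ax": 0, "ay": 0, "az": 0},
], jaw=55)

```text
t: 22.4
ee_pos: [444.6, 193.9, 74.8]
tcp_rot: [-3.14, 0.0, 1.911]
contact_force: [0.7, 1.0, 0.1]
width: 67.1
```

```bash
python3 - <<'E'
from h import *
p=ctrl.get_image("wrist");W=cloud(p)
print(*fit(W,*L[3][1:]))
E
python3 to.py  446 194.2 22 
```

```text
5352 circ [444.8 194.2] 22.2 rect [444.5 194.3] [43.2 42.9] 68.6 mean [444.1 195.8  23.3]
t 22.45 at [444.7 194.   75. ] rot [-3.14   0.     1.911] F [-0.2  0.2 -0.9] w 66.7
turn (tool rotvec) [-0.001  0.    -0.004]
to [446.  194.2  22. ] shift now-axes [-0.02  0.13  5.3 ] final-axes [-0.03  0.13  5.3 ]
```

>>> arm_command([
  {"x": 0, "y": 0.1, "z": 0.5, "ax": 0, "ay": 0, "az": 0},
  {"x": 0, "y": 0, "z": 1, "ax": 0, "ay": 0, "az": 0},
  {"x": 0, "y": 0, "z": 1, "ax": 0, "ay": 0, "az": 0},
  {"x": 0, "y": 0, "z": 1, "ax": 0, "ay": 0, "az": 0},
  {"x": 0, "y": 0, "z": 0.8, "ax": 0, "ay": 0, "az": 0},
  {"x": 0, "y": 0, "z": 0.5, "ax": 0, "ay": 0, "az": 0},
  {"x": 0, "y": 0, "z": 0.3, "ax": 0, "ay": 0, "az": 0},
  {"x": 0, "y": 0, "z": 0.2, "ax": 0, "ay": 0, "az": 0},
  {"x": 0, "y": 0, "z": 0, "ax": 0, "ay": 0, "az": 0},
  {"x": 0, "y": 0, "z": 0, "ax": 0, "ay": 0, "az": 0},
])

```text
t: 23.45
ee_pos: [446.5, 194.9, 22.9]
tcp_rot: [3.141, -0.0, 1.911]
contact_force: [0.1, 0.2, 0.9]
width: 67.1
```

>>> arm_command([
  {"x": 0, "y": 0, "z": 0, "ax": 0, "ay": 0, "az": 0},
  {"x": 0, "y": 0, "z": 0, "ax": 0, "ay": 0, "az": 0},
  {"x": 0, "y": 0, "z": 0, "ax": 0, "ay": 0, "az": 0},
  {"x": 0, "y": 0, "z": 0, "ax": 0, "ay": 0, "az": 0},
  {"x": 0, "y": 0, "z": 0, "ax": 0, "ay": 0, "az": 0},
  {"x": 0, "y": 0, "z": 0, "ax": 0, "ay": 0, "az": 0},
  {"x": 0, "y": 0, "z": 0, "ax": 0, "ay": 0, "az": 0},
  {"x": 0, "y": 0, "z": 0, "ax": 0, "ay": 0, "az": 0},
  {"x": 0, "y": 0, "z": 0, "ax": 0, "ay": 0, "az": 0},
  {"x": 0, "y": 0, "z": 0, "ax": 0, "ay": 0, "az": 0},
], jaw=255)

```text
t: 24.45
ee_pos: [446.4, 194.8, 23.2]
tcp_rot: [3.141, -0.0, 1.911]
contact_force: [-2.9, -0.7, 12.3]
width: 42.1
```

```bash
python3 to.py 446 194.2 80 600 273.5 80 600 273.5 27.2
```

```text
t 24.45 at [446.4 194.8  23.2] rot [ 3.141 -0.     1.911] F [-2.9 -0.7 12.3] w 42.1
turn (tool rotvec) [ 0.    -0.    -0.004]
to [446.  194.2  80. ] shift now-axes [-0.04 -0.06 -5.68] final-axes [-0.04 -0.06 -5.68]
to [600.  273.5  80. ] shift now-axes [2.340e+00 1.716e+01 1.000e-02] final-axes [ 2.27 17.17  0.  ]
to [600.  273.5  27.2] shift now-axes [-0.   -0.    5.28] final-axes [ 0.   -0.    5.28]
```

>>> arm_command([
  {"x": 0, "y": 0, "z": -0.5, "ax": 0, "ay": 0, "az": 0},
  {"x": 0, "y": 0, "z": -1.2, "ax": 0, "ay": 0, "az": 0},
  {"x": 0, "y": 0, "z": -1.5, "ax": 0, "ay": 0, "az": 0},
  {"x": 0, "y": 0, "z": -1.5, "ax": 0, "ay": 0, "az": 0},
  {"x": 0.07, "y": 0.5, "z": -1, "ax": 0, "ay": 0, "az": 0},
  {"x": 0.16, "y": 1.2, "z": -0.3, "ax": 0, "ay": 0, "az": 0},
  {"x": 0.27, "y": 2, "z": 0, "ax": 0, "ay": 0, "az": 0},
  {"x": 0.34, "y": 2.5, "z": 0, "ax": 0, "ay": 0, "az": 0},
  {"x": 0.38, "y": 2.8, "z": 0, "ax": 0, "ay": 0, "az": 0},
  {"x": 0.38, "y": 2.8, "z": 0, "ax": 0, "ay": 0, "az": 0},
])

```text
t: 25.45
ee_pos: [553.2, 249.5, 83.8]
tcp_rot: [3.142, -0.0, 1.91]
contact_force: [-0.7, -0.3, -2.9]
width: 41.9
```

>>> arm_command([
  {"x": 0.32, "y": 2.4, "z": 0, "ax": 0, "ay": 0, "az": 0},
  {"x": 0.21, "y": 1.6, "z": 0, "ax": 0, "ay": 0, "az": 0},
  {"x": 0.12, "y": 0.9, "z": 0, "ax": 0, "ay": 0, "az": 0},
  {"x": 0.05, "y": 0.4, "z": 0.2, "ax": 0, "ay": 0, "az": 0},
  {"x": 0, "y": 0, "z": 0.5, "ax": 0, "ay": 0, "az": 0},
  {"x": 0, "y": 0, "z": 0.8, "ax": 0, "ay": 0, "az": 0},
  {"x": 0, "y": 0, "z": 1, "ax": 0, "ay": 0, "az": 0},
  {"x": 0, "y": 0, "z": 0.7, "ax": 0, "ay": 0, "az": 0},
  {"x": 0, "y": 0, "z": 0.4, "ax": 0, "ay": 0, "az": 0},
  {"x": 0, "y": 0, "z": 0.2, "ax": 0, "ay": 0, "az": 0},
])

```text
t: 26.45
ee_pos: [599.7, 273.5, 44.1]
tcp_rot: [-3.141, -0.0, 1.911]
contact_force: [0.3, 0.2, -2.6]
width: 41.8
```

```bash
python3 to.py 600 273.5 28.2
```

```text
t 26.45 at [599.7 273.5  44.1] rot [-3.141 -0.     1.911] F [ 0.3  0.2 -2.6] w 41.8
turn (tool rotvec) [-0.001 -0.    -0.004]
to [600.  273.5  28.2] shift now-axes [-0.01  0.03  1.59] final-axes [-0.01  0.03  1.59]
```

>>> arm_command([
  {"x": 0, "y": 0, "z": 0.3, "ax": 0, "ay": 0, "az": 0},
  {"x": 0, "y": 0, "z": 0.4, "ax": 0, "ay": 0, "az": 0},
  {"x": 0, "y": 0, "z": 0.3, "ax": 0, "ay": 0, "az": 0},
  {"x": 0, "y": 0, "z": 0.2, "ax": 0, "ay": 0, "az": 0},
  {"x": 0, "y": 0, "z": 0.15, "ax": 0, "ay": 0, "az": 0},
  {"x": 0, "y": 0, "z": 0.1, "ax": 0, "ay": 0, "az": 0},
  {"x": 0, "y": 0, "z": 0.05, "ax": 0, "ay": 0, "az": 0},
  {"x": 0, "y": 0, "z": 0.05, "ax": 0, "ay": 0, "az": 0},
  {"x": 0, "y": 0, "z": 0, "ax": 0, "ay": 0, "az": 0},
  {"x": 0, "y": 0, "z": 0, "ax": 0, "ay": 0, "az": 0},
])

```text
t: 27.45
ee_pos: [600.0, 273.5, 29.2]
tcp_rot: [3.141, -0.0, 1.911]
contact_force: [0.7, -0.6, -3.0]
width: 42.1
```

>>> arm_command([
  {"x": 0, "y": 0, "z": 0.05, "ax": 0, "ay": 0, "az": 0},
  {"x": 0, "y": 0, "z": 0.05, "ax": 0, "ay": 0, "az": 0},
  {"x": 0, "y": 0, "z": 0.04, "ax": 0, "ay": 0, "az": 0},
  {"x": 0, "y": 0, "z": 0, "ax": 0, "ay": 0, "az": 0},
  {"x": 0, "y": 0, "z": 0, "ax": 0, "ay": 0, "az": 0},
  {"x": 0, "y": 0, "z": 0, "ax": 0, "ay": 0, "az": 0},
  {"x": 0, "y": 0, "z": 0, "ax": 0, "ay": 0, "az": 0},
  {"x": 0, "y": 0, "z": 0, "ax": 0, "ay": 0, "az": 0},
  {"x": 0, "y": 0, "z": 0, "ax": 0, "ay": 0, "az": 0},
  {"x": 0, "y": 0, "z": 0, "ax": 0, "ay": 0, "az": 0},
])

```text
t: 28.45
ee_pos: [600.0, 273.6, 28.3]
tcp_rot: [3.141, -0.0, 1.911]
contact_force: [-4.0, -2.1, 6.7]
width: 41.7
```

On the floor. Releasing and rising to 140.

>>> arm_command([
  {"x": 0, "y": 0, "z": 0, "ax": 0, "ay": 0, "az": 0},
  {"x": 0, "y": 0, "z": 0, "ax": 0, "ay": 0, "az": 0},
  {"x": 0, "y": 0, "z": 0, "ax": 0, "ay": 0, "az": 0},
  {"x": 0, "y": 0, "z": 0, "ax": 0, "ay": 0, "az": 0},
  {"x": 0, "y": 0, "z": -0.5, "ax": 0, "ay": 0, "az": 0},
  {"x": 0, "y": 0, "z": -1.5, "ax": 0, "ay": 0, "az": 0},
  {"x": 0, "y": 0, "z": -2.5, "ax": 0, "ay": 0, "az": 0},
  {"x": 0, "y": 0, "z": -3, "ax": 0, "ay": 0, "az": 0},
  {"x": 0, "y": 0, "z": -2.5, "ax": 0, "ay": 0, "az": 0},
  {"x": 0, "y": 0, "z": -1.2, "ax": 0, "ay": 0, "az": 0},
], jaw=80)

```text
t: 29.45
ee_pos: [600.6, 273.9, 143.1]
tcp_rot: [3.138, -0.001, 1.911]
contact_force: [0.3, -0.2, -1.0]
width: 58.3
```

```bash
python3 - <<'E'
from h import *
p=ctrl.get_image("scene"); W=cloud(p); print(*fit(W,581.3,325.5,26,22,40)); print(*fit(W,600,273.5,26,22,40)); print(*fit(W,*L[0][1:]))
E
python3 to.py  581 84.5 140 581 84.5 44 
```

```text
270 circ [581.6 325.2] 24.0 rect [582.2 325.2] [42.2 44.4] 34.7 mean [584.6 321.3  27.4]
300 circ [600.4 272.3] 23.6 rect [600.9 272.2] [42.2 45.4] 33.2 mean [603.1 269.4  27.5]
261 circ [582.2  84.3] 17.8 rect [582.4  84.6] [32.3 33.9] 41.1 mean [584.6  82.   60. ]
t 29.5 at [600.9 274.  143.8] rot [ 3.137e+00 -1.000e-03  1.911e+00] F [-0.1  0.1  1.3] w 58.6
turn (tool rotvec) [ 0.004 -0.001 -0.004]
to [581.   84.5 140. ] shift now-axes [-17.21  -8.19   0.33] final-axes [-17.17  -8.26   0.38]
to [581.   84.5  44. ] shift now-axes [-0.01 -0.04  9.6 ] final-axes [ 0.  -0.   9.6]
```

Both weights lie flat, 55 mm apart. Next, spool A.

>>> arm_command([
  {"x": -0.69, "y": -0.32, "z": 0, "ax": 0, "ay": 0, "az": 0},
  {"x": -1.38, "y": -0.65, "z": 0, "ax": 0, "ay": 0, "az": 0},
  {"x": -2.24, "y": -1.05, "z": 0, "ax": 0, "ay": 0, "az": 0},
  {"x": -2.75, "y": -1.3, "z": 0, "ax": 0, "ay": 0, "az": 0},
  {"x": -2.75, "y": -1.3, "z": 0, "ax": 0, "ay": 0, "az": 0},
  {"x": -2.75, "y": -1.3, "z": 0.8, "ax": 0, "ay": 0, "az": 0},
  {"x": -2.24, "y": -1.05, "z": 1.2, "ax": 0, "ay": 0, "az": 0},
  {"x": -1.38, "y": -0.65, "z": 1.4, "ax": 0, "ay": 0, "az": 0},
  {"x": -0.69, "y": -0.32, "z": 0.9, "ax": 0, "ay": 0, "az": 0},
  {"x": -0.34, "y": -0.16, "z": 0.4, "ax": 0, "ay": 0, "az": 0},
], jaw=70)

```text
t: 30.5
ee_pos: [580.3, 83.6, 91.4]
tcp_rot: [-3.14, -0.0, 1.91]
contact_force: [0.1, 0.1, 0.6]
width: 62.0
```

```bash
python3 - <<'E'
from h import *
p=ctrl.get_image("wrist");W=cloud(p)
print(*fit(W,*L[0][1:]))
E
python3 to.py  581 84.5 44 
```

```text
4053 circ [579.9  84.4] 17.2 rect [579.8  84.7] [33.  33.7] 31.6 mean [579.4  85.8  61.2]
t 30.55 at [580.4  83.6  91.4] rot [-3.14 -0.    1.91] F [ 0.  -0.3 -1.7] w 61.7
turn (tool rotvec) [-0.002 -0.    -0.005]
to [581.   84.5  44. ] shift now-axes [0.06 0.1  4.74] final-axes [0.06 0.09 4.74]
```

>>> arm_command([
  {"x": 0.08, "y": 0.05, "z": 0.5, "ax": 0, "ay": 0, "az": 0},
  {"x": 0, "y": 0, "z": 0.8, "ax": 0, "ay": 0, "az": 0},
  {"x": 0, "y": 0, "z": 0.9, "ax": 0, "ay": 0, "az": 0},
  {"x": 0, "y": 0, "z": 0.9, "ax": 0, "ay": 0, "az": 0},
  {"x": 0, "y": 0, "z": 0.8, "ax": 0, "ay": 0, "az": 0},
  {"x": 0, "y": 0, "z": 0.5, "ax": 0, "ay": 0, "az": 0},
  {"x": 0, "y": 0, "z": 0.3, "ax": 0, "ay": 0, "az": 0},
  {"x": 0, "y": 0, "z": 0, "ax": 0, "ay": 0, "az": 0},
  {"x": 0, "y": 0, "z": 0, "ax": 0, "ay": 0, "az": 0},
  {"x": 0, "y": 0, "z": 0, "ax": 0, "ay": 0, "az": 0},
])

```text
t: 31.55
ee_pos: [581.3, 85.2, 46.1]
tcp_rot: [3.141, -0.0, 1.911]
contact_force: [-0.0, -0.1, 0.1]
width: 62.0
```

>>> arm_command([
  {"x": 0, "y": 0, "z": 0, "ax": 0, "ay": 0, "az": 0},
  {"x": 0, "y": 0, "z": 0, "ax": 0, "ay": 0, "az": 0},
  {"x": 0, "y": 0, "z": 0, "ax": 0, "ay": 0, "az": 0},
  {"x": 0, "y": 0, "z": 0, "ax": 0, "ay": 0, "az": 0},
  {"x": 0, "y": 0, "z": 0, "ax": 0, "ay": 0, "az": 0},
  {"x": 0, "y": 0, "z": 0, "ax": 0, "ay": 0, "az": 0},
  {"x": 0, "y": 0, "z": 0, "ax": 0, "ay": 0, "az": 0},
  {"x": 0, "y": 0, "z": 0, "ax": 0, "ay": 0, "az": 0},
  {"x": 0, "y": 0, "z": 0, "ax": 0, "ay": 0, "az": 0},
  {"x": 0, "y": 0, "z": 0, "ax": 0, "ay": 0, "az": 0},
], jaw=255, squeeze=40)

```text
t: 32.55
ee_pos: [581.2, 85.2, 46.0]
tcp_rot: [3.141, 0.0, 1.911]
contact_force: [-1.6, 0.6, 4.2]
width: 32.3
```

```bash
python3 to.py 581 84.5 94 578.2 -74.9 94 578.2 -74.9 49
```

```text
t 32.55 at [581.2  85.2  46. ] rot [3.141 0.    1.911] F [-1.6  0.6  4.2] w 32.3
turn (tool rotvec) [ 0.     0.    -0.004]
to [581.   84.5  94. ] shift now-axes [-0.06 -0.04 -4.8 ] final-axes [-0.06 -0.05 -4.8 ]
to [578.2 -74.9  94. ] shift now-axes [-14.93  -5.58  -0.  ] final-axes [-14.91  -5.64  -0.  ]
to [578.2 -74.9  49. ] shift now-axes [ 0.  -0.   4.5] final-axes [ 0.  -0.   4.5]
```

>>> arm_command([
  {"x": 0, "y": 0, "z": -0.5, "ax": 0, "ay": 0, "az": 0},
  {"x": 0, "y": 0, "z": -1, "ax": 0, "ay": 0, "az": 0},
  {"x": 0, "y": 0, "z": -1.2, "ax": 0, "ay": 0, "az": 0},
  {"x": 0, "y": 0, "z": -1.2, "ax": 0, "ay": 0, "az": 0},
  {"x": 0, "y": 0, "z": -0.8, "ax": 0, "ay": 0, "az": 0},
  {"x": 0, "y": 0, "z": -0.3, "ax": 0, "ay": 0, "az": 0},
  {"x": -0.5, "y": -0.19, "z": 0, "ax": 0, "ay": 0, "az": 0},
  {"x": -1.2, "y": -0.45, "z": 0, "ax": 0, "ay": 0, "az": 0},
  {"x": -2, "y": -0.75, "z": 0, "ax": 0, "ay": 0, "az": 0},
  {"x": -2.4, "y": -0.9, "z": 0, "ax": 0, "ay": 0, "az": 0},
])

```text
t: 33.55
ee_pos: [579.5, 18.7, 95.2]
tcp_rot: [-3.141, -0.0, 1.911]
contact_force: [0.0, -0.3, -1.1]
width: 32.5
```

>>> arm_command([
  {"x": -2.6, "y": -0.97, "z": 0, "ax": 0, "ay": 0, "az": 0},
  {"x": -2.4, "y": -0.9, "z": 0, "ax": 0, "ay": 0, "az": 0},
  {"x": -1.8, "y": -0.67, "z": 0, "ax": 0, "ay": 0, "az": 0},
  {"x": -1.2, "y": -0.45, "z": 0, "ax": 0, "ay": 0, "az": 0},
  {"x": -0.6, "y": -0.22, "z": 0, "ax": 0, "ay": 0, "az": 0},
  {"x": -0.3, "y": -0.11, "z": 0, "ax": 0, "ay": 0, "az": 0},
  {"x": 0, "y": 0, "z": 0.4, "ax": 0, "ay": 0, "az": 0},
  {"x": 0, "y": 0, "z": 0.6, "ax": 0, "ay": 0, "az": 0},
  {"x": 0, "y": 0, "z": 0.5, "ax": 0, "ay": 0, "az": 0},
  {"x": 0, "y": 0, "z": 0.3, "ax": 0, "ay": 0, "az": 0},
])

```text
t: 34.55
ee_pos: [578.1, -74.4, 77.0]
tcp_rot: [-3.141, -0.0, 1.911]
contact_force: [-0.0, 0.0, -1.1]
width: 32.0
```

```bash
python3 - <<'E'
from h import *
p=ctrl.get_image("wrist"); cv2.imwrite("pics/w5.png",p["img"])
E
python3 to.py 578.2 -74.9 52
```

```text
t 34.6 at [578.  -74.5  76.7] rot [-3.141e+00 -1.000e-03  1.911e+00] F [-0.2 -0.4 -1.9] w 32.1
turn (tool rotvec) [-0.001 -0.001 -0.004]
to [578.2 -74.9  52. ] shift now-axes [-0.04  0.01  2.47] final-axes [-0.04  0.01  2.47]
```

View pics/w5.png

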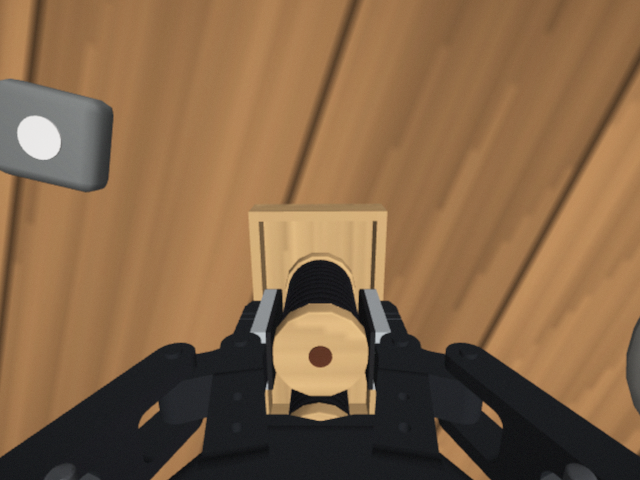

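Spool A hangs upright over the far bay (px (320,350)), with spool B just behind it (px (320,410)). Lowering it.

>>> arm_command([
  {"x": 0, "y": 0, "z": 0.4, "ax": 0, "ay": 0, "az": 0},
  {"x": 0, "y": 0, "z": 0.6, "ax": 0, "ay": 0, "az": 0},
  {"x": 0, "y": 0, "z": 0.5, "ax": 0, "ay": 0, "az": 0},
  {"x": 0, "y": 0, "z": 0.4, "ax": 0, "ay": 0, "az": 0},
  {"x": 0, "y": 0, "z": 0.3, "ax": 0, "ay": 0, "az": 0},
  {"x": 0, "y": 0, "z": 0.15, "ax": 0, "ay": 0, "az": 0},
  {"x": 0, "y": 0, "z": 0.1, "ax": 0, "ay": 0, "az": 0},
  {"x": 0, "y": 0, "z": 0.05, "ax": 0, "ay": 0, "az": 0},
  {"x": 0, "y": 0, "z": 0.05, "ax": 0, "ay": 0, "az": 0},
  {"x": 0, "y": 0, "z": 0, "ax": 0, "ay": 0, "az": 0},
])

```text
t: 35.6
ee_pos: [578.3, -74.9, 52.3]
tcp_rot: [3.141, -0.0, 1.911]
contact_force: [-0.6, 0.1, 0.4]
width: 32.1
```

>>> arm_command([
  {"x": 0, "y": 0, "z": 0.05, "ax": 0, "ay": 0, "az": 0},
  {"x": 0, "y": 0, "z": 0.05, "ax": 0, "ay": 0, "az": 0},
  {"x": 0, "y": 0, "z": 0.04, "ax": 0, "ay": 0, "az": 0},
  {"x": 0, "y": 0, "z": 0, "ax": 0, "ay": 0, "az": 0},
  {"x": 0, "y": 0, "z": 0, "ax": 0, "ay": 0, "az": 0},
  {"x": 0, "y": 0, "z": 0, "ax": 0, "ay": 0, "az": 0},
  {"x": 0, "y": 0, "z": 0, "ax": 0, "ay": 0, "az": 0},
  {"x": 0, "y": 0, "z": 0, "ax": 0, "ay": 0, "az": 0},
  {"x": 0, "y": 0, "z": 0, "ax": 0, "ay": 0, "az": 0},
  {"x": 0, "y": 0, "z": 0, "ax": 0, "ay": 0, "az": 0},
])

```text
t: 36.6
ee_pos: [578.3, -74.9, 51.0]
tcp_rot: [3.141, 0.0, 1.911]
contact_force: [-1.8, -0.4, 5.5]
width: 32.3
```

>>> arm_command([
  {"x": 0, "y": 0, "z": 0, "ax": 0, "ay": 0, "az": 0},
  {"x": 0, "y": 0, "z": 0, "ax": 0, "ay": 0, "az": 0},
  {"x": 0, "y": 0, "z": 0, "ax": 0, "ay": 0, "az": 0},
  {"x": 0, "y": 0, "z": 0, "ax": 0, "ay": 0, "az": 0},
  {"x": 0, "y": 0, "z": -0.5, "ax": 0, "ay": 0, "az": 0},
  {"x": 0, "y": 0, "z": -1.5, "ax": 0, "ay": 0, "az": 0},
  {"x": 0, "y": 0, "z": -3, "ax": 0, "ay": 0, "az": 0},
  {"x": 0, "y": 0, "z": -4, "ax": 0, "ay": 0, "az": 0},
  {"x": 0, "y": 0, "z": -4, "ax": 0, "ay": 0, "az": 0},
  {"x": 0, "y": 0, "z": -3, "ax": 0, "ay": 0, "az": 0},
], jaw=105)

```text
t: 37.6
ee_pos: [578.4, -74.8, 214.5]
tcp_rot: [3.139, 0.001, 1.911]
contact_force: [-0.8, 0.2, -1.1]
width: 50.0
```

```bash
python3 - <<'E'
from h import *
p=ctrl.get_image("scene"); W=cloud(p); print(*fit(W,578,-75,30,58,74)); print(*fit(W,600,-135,30,58,74));print(*fit(W,*L[5][1:]))
E
python3 to.py  428 66.5 211
```

```text
335 circ [579.5 -75.2] 17.7 rect [580.2 -75.9] [32.5 33.5] 54.2 mean [581.4 -77.2  65.4]
394 circ [ 599.3 -133.9] 18.1 rect [ 599.5 -134.7] [33.3 33.2] 28.6 mean [ 601.6 -136.4   65.5]
45 circ [428.1  67. ] 6.8 rect [428.   67.2] [11.6 12.5] 83.7 mean [430.   66.  152.9]
t 37.65 at [579.7 -74.7 218.4] rot [3.135e+00 3.000e-03 1.911e+00] F [ 1.7 -1.   7.5] w 50.4
turn (tool rotvec) [ 0.007  0.003 -0.004]
to [428.   66.5 211. ] shift now-axes [18.37 -9.6   0.63] final-axes [18.41 -9.51  0.74]
```

Both spools stand in their bays. Now over the pencil.

>>> arm_command([
  {"x": 0.73, "y": -0.38, "z": 0, "ax": 0, "ay": 0, "az": 0},
  {"x": 1.47, "y": -0.76, "z": 0, "ax": 0, "ay": 0, "az": 0},
  {"x": 2.39, "y": -1.23, "z": 0, "ax": 0, "ay": 0, "az": 0},
  {"x": 2.94, "y": -1.51, "z": 0, "ax": 0, "ay": 0, "az": 0},
  {"x": 2.94, "y": -1.51, "z": 0, "ax": 0, "ay": 0, "az": 0},
  {"x": 2.94, "y": -1.51, "z": 0, "ax": 0, "ay": 0, "az": 0},
  {"x": 2.39, "y": -1.23, "z": 0, "ax": 0, "ay": 0, "az": 0},
  {"x": 1.47, "y": -0.76, "z": 0, "ax": 0, "ay": 0, "az": 0},
  {"x": 0.73, "y": -0.38, "z": 0, "ax": 0, "ay": 0, "az": 0},
  {"x": 0.37, "y": -0.19, "z": 0, "ax": 0, "ay": 0, "az": 0},
])

```text
t: 38.65
ee_pos: [427.3, 67.0, 210.8]
tcp_rot: [-3.141, -0.0, 1.911]
contact_force: [0.2, 0.4, 1.4]
width: 50.4
```

>>> arm_command([
  {"x": 0, "y": 0, "z": 0, "ax": 0, "ay": 0, "az": 0},
  {"x": 0, "y": 0, "z": 0, "ax": 0, "ay": 0, "az": 0},
  {"x": 0, "y": 0, "z": 0, "ax": 0, "ay": 0, "az": 0},
  {"x": 0, "y": 0, "z": 0, "ax": 0, "ay": 0, "az": 0},
  {"x": 0, "y": 0, "z": 0, "ax": 0, "ay": 0, "az": 0},
  {"x": 0, "y": 0, "z": 0, "ax": 0, "ay": 0, "az": 0},
  {"x": 0, "y": 0, "z": 0, "ax": 0, "ay": 0, "az": 0},
  {"x": 0, "y": 0, "z": 0, "ax": 0, "ay": 0, "az": 0},
  {"x": 0, "y": 0, "z": 0, "ax": 0, "ay": 0, "az": 0},
  {"x": 0, "y": 0, "z": 0, "ax": 0, "ay": 0, "az": 0},
])

```text
t: 39.65
ee_pos: [427.8, 66.7, 210.8]
tcp_rot: [3.142, -0.0, 1.911]
contact_force: [-0.2, -0.2, -0.3]
width: 50.4
```

```bash
python3 - <<'E'
from h import *
p=ctrl.get_image("wrist"); cv2.imwrite("pics/w6.png",p["img"]); W=cloud(p)
print(*fit(W,*L[5][1:])); print(*fit(W,*L[6][1:]))
E
python3 to.py 428 66.5 114
```

```text
455 circ [426.3  66.7] 6.1 rect [426.1  66.7] [11.6 12. ] 37.0 mean [425.9  67.5 154.5]
3275 circ [426.3  66.8] 34.9 rect [426.3  66.5] [50.  50.5] 16.5 mean [425.2  69.7  49.3]
t 39.7 at [427.8  66.7 210.8] rot [-3.142 -0.     1.911] F [-0.2  0.3  0.3] w 50.3
turn (tool rotvec) [-0.    -0.    -0.004]
to [428.   66.5 114. ] shift now-axes [-0.03  0.01  9.68] final-axes [-0.03  0.01  9.68]
```

View pics/w6.png

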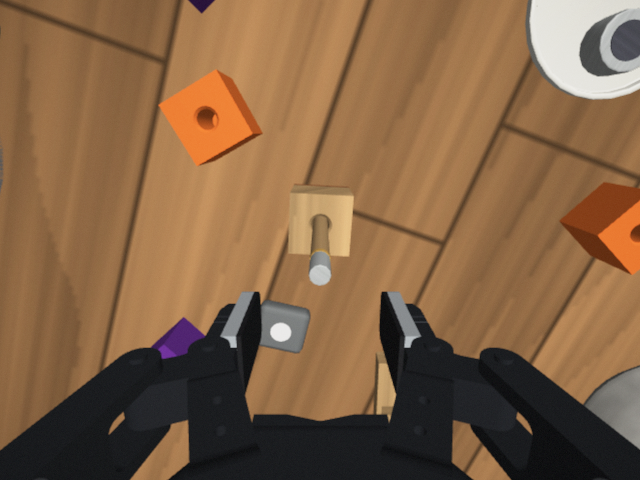

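The pencil cap is at px (320,272), midway between the fingers (px 240 and 400), in the pale stand. Descending around it.

>>> arm_command([
  {"x": 0, "y": -0.03, "z": 0.5, "ax": 0, "ay": 0, "az": 0},
  {"x": 0, "y": 0, "z": 1, "ax": 0, "ay": 0, "az": 0},
  {"x": 0, "y": 0, "z": 1.3, "ax": 0, "ay": 0, "az": 0},
  {"x": 0, "y": 0, "z": 1.4, "ax": 0, "ay": 0, "az": 0},
  {"x": 0, "y": 0, "z": 1.4, "ax": 0, "ay": 0, "az": 0},
  {"x": 0, "y": 0, "z": 1.4, "ax": 0, "ay": 0, "az": 0},
  {"x": 0, "y": 0, "z": 1.2, "ax": 0, "ay": 0, "az": 0},
  {"x": 0, "y": 0, "z": 0.8, "ax": 0, "ay": 0, "az": 0},
  {"x": 0, "y": 0, "z": 0.4, "ax": 0, "ay": 0, "az": 0},
  {"x": 0, "y": 0, "z": 0.2, "ax": 0, "ay": 0, "az": 0},
])

```text
t: 40.7
ee_pos: [427.5, 66.7, 114.6]
tcp_rot: [-3.141, -0.0, 1.911]
contact_force: [-0.1, 0.3, -0.1]
width: 50.4
```

>>> arm_command([
  {"x": 0, "y": 0, "z": 0, "ax": 0, "ay": 0, "az": 0},
  {"x": 0, "y": 0, "z": 0, "ax": 0, "ay": 0, "az": 0},
  {"x": 0, "y": 0, "z": 0, "ax": 0, "ay": 0, "az": 0},
  {"x": 0, "y": 0, "z": 0, "ax": 0, "ay": 0, "az": 0},
  {"x": 0, "y": 0, "z": 0, "ax": 0, "ay": 0, "az": 0},
  {"x": 0, "y": 0, "z": 0, "ax": 0, "ay": 0, "az": 0},
  {"x": 0, "y": 0, "z": 0, "ax": 0, "ay": 0, "az": 0},
  {"x": 0, "y": 0, "z": 0, "ax": 0, "ay": 0, "az": 0},
  {"x": 0, "y": 0, "z": 0, "ax": 0, "ay": 0, "az": 0},
  {"x": 0, "y": 0, "z": 0, "ax": 0, "ay": 0, "az": 0},
], jaw=200, squeeze=25)

```text
t: 41.7
ee_pos: [427.6, 66.6, 114.8]
tcp_rot: [-3.142, -0.0, 1.911]
contact_force: [-0.3, -0.2, -0.1]
width: 18.4
```

```bash
python3 - <<'E'
from h import *
p=ctrl.get_image("wrist"); cv2.imwrite("pics/w7.png",p["img"])
E
python3 to.py 428 66.5 114
```

```text
t 41.75 at [427.5  66.6 114.8] rot [-3.142 -0.     1.911] F [ 0.3 -0.1 -0.4] w 18.4
turn (tool rotvec) [-0.    -0.    -0.004]
to [428.   66.5 114. ] shift now-axes [-0.03  0.04  0.08] final-axes [-0.03  0.04  0.08]
```

View pics/w7.png

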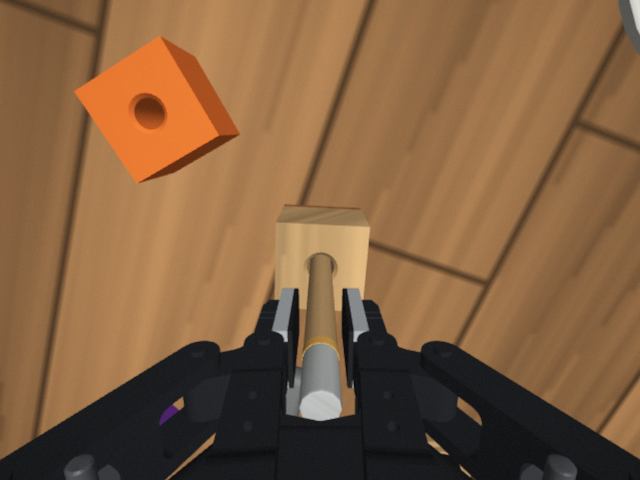

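The pencil (px 320) sits centred between the pads (px 298 and 343). Closing, then drawing it straight up.

>>> arm_command([
  {"x": 0, "y": 0, "z": 0, "ax": 0, "ay": 0, "az": 0},
  {"x": 0, "y": 0, "z": 0, "ax": 0, "ay": 0, "az": 0},
  {"x": 0, "y": 0, "z": 0, "ax": 0, "ay": 0, "az": 0},
  {"x": 0, "y": 0, "z": 0, "ax": 0, "ay": 0, "az": 0},
  {"x": 0, "y": 0, "z": 0, "ax": 0, "ay": 0, "az": 0},
  {"x": 0, "y": 0, "z": 0, "ax": 0, "ay": 0, "az": 0},
  {"x": 0, "y": 0, "z": 0, "ax": 0, "ay": 0, "az": 0},
  {"x": 0, "y": 0, "z": 0, "ax": 0, "ay": 0, "az": 0},
  {"x": 0, "y": 0, "z": 0, "ax": 0, "ay": 0, "az": 0},
  {"x": 0, "y": 0, "z": 0, "ax": 0, "ay": 0, "az": 0},
], jaw=255, squeeze=30)

```text
t: 42.75
ee_pos: [427.6, 66.6, 114.9]
tcp_rot: [3.141, -0.0, 1.911]
contact_force: [0.2, -0.4, 5.1]
width: 11.3
```

>>> arm_command([
  {"x": 0, "y": 0, "z": -0.1, "ax": 0, "ay": 0, "az": 0},
  {"x": 0, "y": 0, "z": -0.2, "ax": 0, "ay": 0, "az": 0},
  {"x": 0, "y": 0, "z": -0.3, "ax": 0, "ay": 0, "az": 0},
  {"x": 0, "y": 0, "z": -0.4, "ax": 0, "ay": 0, "az": 0},
  {"x": 0, "y": 0, "z": -0.5, "ax": 0, "ay": 0, "az": 0},
  {"x": 0, "y": 0, "z": -0.5, "ax": 0, "ay": 0, "az": 0},
  {"x": 0, "y": 0, "z": -0.5, "ax": 0, "ay": 0, "az": 0},
  {"x": 0, "y": 0, "z": -0.5, "ax": 0, "ay": 0, "az": 0},
  {"x": 0, "y": 0, "z": -0.5, "ax": 0, "ay": 0, "az": 0},
  {"x": 0, "y": 0, "z": -0.5, "ax": 0, "ay": 0, "az": 0},
])

```text
t: 43.75
ee_pos: [427.5, 66.6, 155.3]
tcp_rot: [-3.142, -0.0, 1.911]
contact_force: [-0.8, -1.5, -1.0]
width: 11.4
```

>>> arm_command([
  {"x": 0, "y": 0, "z": -0.5, "ax": 0, "ay": 0, "az": 0},
  {"x": 0, "y": 0, "z": -0.6, "ax": 0, "ay": 0, "az": 0},
  {"x": 0, "y": 0, "z": -0.8, "ax": 0, "ay": 0, "az": 0},
  {"x": 0, "y": 0, "z": -1, "ax": 0, "ay": 0, "az": 0},
  {"x": 0, "y": 0, "z": -1, "ax": 0, "ay": 0, "az": 0},
  {"x": 0, "y": 0, "z": -1.2, "ax": 0, "ay": 0, "az": 0},
  {"x": 0, "y": 0, "z": -1.2, "ax": 0, "ay": 0, "az": 0},
  {"x": 0, "y": 0, "z": -1, "ax": 0, "ay": 0, "az": 0},
  {"x": 0, "y": 0, "z": -0.5, "ax": 0, "ay": 0, "az": 0},
  {"x": 0, "y": 0, "z": -0.2, "ax": 0, "ay": 0, "az": 0},
])

```text
t: 44.75
ee_pos: [427.6, 66.6, 235.3]
tcp_rot: [3.141, 0.0, 1.911]
contact_force: [0.1, -0.2, -0.5]
width: 11.1
```

```bash
python3 - <<'E'
from h import *
p=ctrl.get_image("wrist"); cv2.imwrite("pics/w8.png",p["img"]); W=cloud(p); print(*fit(W,*L[6][1:]))
q=ctrl.get_image("scene"); cv2.imwrite("pics/s8.png",np.hstack([cv2.resize(q["img"][60:300,200:440],(480,480)),p["img"][:,160:480]])); W=cloud(q); print(*fit(W,*L[6][1:]))
E
python3 to.py 428 66.5 235 592.5 -313.2 235
```

```text
3003 circ [426.4  66.5] 35.2 rect [426.2  66.5] [50.1 50.6] 16.3 mean [425.6  68.4  49.2]
522 circ [429.4  66.6] 35.5 rect [428.4  66.8] [52.2 54.6] 15.6 mean [431.2  64.5  48.3]
t 44.85 at [427.5  66.6 234.8] rot [ 3.142 -0.     1.911] F [-0.6  0.2 -0.5] w 11.0
turn (tool rotvec) [ 0.    -0.    -0.004]
to [428.   66.5 235. ] shift now-axes [-0.02  0.04 -0.02] final-axes [-0.02  0.04 -0.02]
to [ 592.5 -313.2  235. ] shift now-axes [-41.28   2.85  -0.  ] final-axes [-41.29   2.67   0.  ]
```

View pics/s8.png

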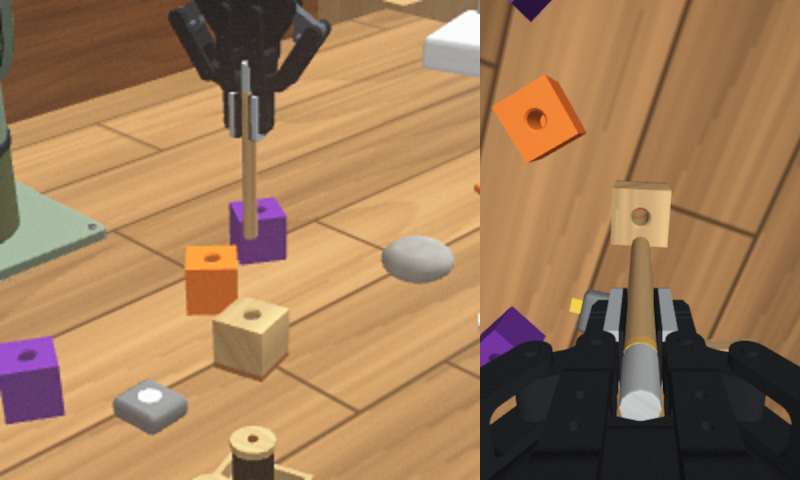

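The stand is still upright (px (250,338)) and the pencil hangs vertical, clear of it. Carrying it over to the cup, then tilting slightly so that it will lean on the rim when released.

>>> arm_command([
  {"x": -0.5, "y": 0.04, "z": 0, "ax": 0, "ay": 0, "az": 0},
  {"x": -1.2, "y": 0.09, "z": 0, "ax": 0, "ay": 0, "az": 0},
  {"x": -2, "y": 0.15, "z": 0, "ax": 0, "ay": 0, "az": 0},
  {"x": -2.8, "y": 0.21, "z": 0, "ax": 0, "ay": 0, "az": 0},
  {"x": -3.2, "y": 0.24, "z": 0, "ax": 0, "ay": 0, "az": 0},
  {"x": -3.2, "y": 0.24, "z": 0, "ax": 0, "ay": 0, "az": 0},
  {"x": -3.2, "y": 0.24, "z": 0, "ax": 0, "ay": 0, "az": 0},
  {"x": -3.2, "y": 0.24, "z": 0, "ax": 0, "ay": 0, "az": 0},
  {"x": -3.2, "y": 0.24, "z": 0, "ax": 0, "ay": 0, "az": 0},
  {"x": -3.2, "y": 0.24, "z": 0, "ax": 0, "ay": 0, "az": 0},
])

```text
t: 45.85
ee_pos: [531.5, -171.8, 234.4]
tcp_rot: [-3.141, -0.0, 1.91]
contact_force: [-0.1, 0.1, -0.2]
width: 11.2
```

>>> arm_command([
  {"x": -3.2, "y": 0.24, "z": 0, "ax": 0, "ay": 0, "az": 0},
  {"x": -3, "y": 0.22, "z": 0, "ax": 0, "ay": 0, "az": 0},
  {"x": -2.6, "y": 0.19, "z": 0, "ax": 0, "ay": 0, "az": 0},
  {"x": -2, "y": 0.15, "z": 0, "ax": 0, "ay": 0, "az": 0},
  {"x": -1.2, "y": 0.09, "z": 0, "ax": 0, "ay": 0, "az": 0},
  {"x": -0.7, "y": 0.05, "z": 0, "ax": 0, "ay": 0, "az": 0},
  {"x": -0.3, "y": 0.02, "z": 0, "ax": 0, "ay": 0, "az": 0},
  {"x": 0, "y": 0, "z": 0, "ax": 0, "ay": -0.05, "az": 0},
  {"x": 0, "y": 0, "z": 0, "ax": 0, "ay": -0.05, "az": 0},
  {"x": 0, "y": 0, "z": 0, "ax": 0, "ay": -0.03, "az": 0},
])

```text
t: 46.85
ee_pos: [583.7, -288.0, 235.0]
tcp_rot: [3.141, 0.131, 1.912]
contact_force: [0.9, -0.9, -0.3]
width: 11.5
```

>>> arm_command([
  {"x": 0, "y": 0, "z": 0, "ax": 0, "ay": 0, "az": 0},
  {"x": 0, "y": 0, "z": 0, "ax": 0, "ay": 0, "az": 0},
  {"x": 0, "y": 0, "z": 0, "ax": 0, "ay": 0, "az": 0},
  {"x": 0, "y": 0, "z": 0, "ax": 0, "ay": 0, "az": 0},
  {"x": 0, "y": 0, "z": 0, "ax": 0, "ay": 0, "az": 0},
  {"x": 0, "y": 0, "z": 0, "ax": 0, "ay": 0, "az": 0},
  {"x": 0, "y": 0, "z": 0, "ax": 0, "ay": 0, "az": 0},
  {"x": 0, "y": 0, "z": 0, "ax": 0, "ay": 0, "az": 0},
  {"x": 0, "y": 0, "z": 0, "ax": 0, "ay": 0, "az": 0},
  {"x": 0, "y": 0, "z": 0, "ax": 0, "ay": 0, "az": 0},
])

```text
t: 47.85
ee_pos: [583.9, -288.6, 234.8]
tcp_rot: [3.142, 0.13, 1.911]
contact_force: [0.4, -0.1, -0.8]
width: 11.1
```

```bash
python3 - <<'E'
from h import *
p=ctrl.get_image("wrist"); W=cloud(p); print(*fit(W,*L[9][1:]))
q=ctrl.get_image("top"); cv2.imwrite("pics/s9.png",np.hstack([cv2.resize(q["img"][100:260,440:600],(480,480)),p["img"][:,160:480]]))
E
python3 to.py 583.8 -288.7 235 583.8 -288.7 116
```

```text
1782 circ [ 590.7 -314.4] 40.1 rect [ 590.4 -313. ] [79.3 77.4] 21.5 mean [ 589.7 -311.6   88.3]
t 47.95 at [ 583.9 -288.6  234.8] rot [3.142 0.13  1.911] F [ 0.9 -0.4  0.3] w 11.1
turn (tool rotvec) [-0.     0.13  -0.004]
to [ 583.8 -288.7  235. ] shift now-axes [-0.01 -0.01 -0.02] final-axes [-0.01 -0.01 -0.02]
to [ 583.8 -288.7  116. ] shift now-axes [ 1.54 -0.   11.8 ] final-axes [ 0.  -0.  11.9]
```

View pics/s9.png

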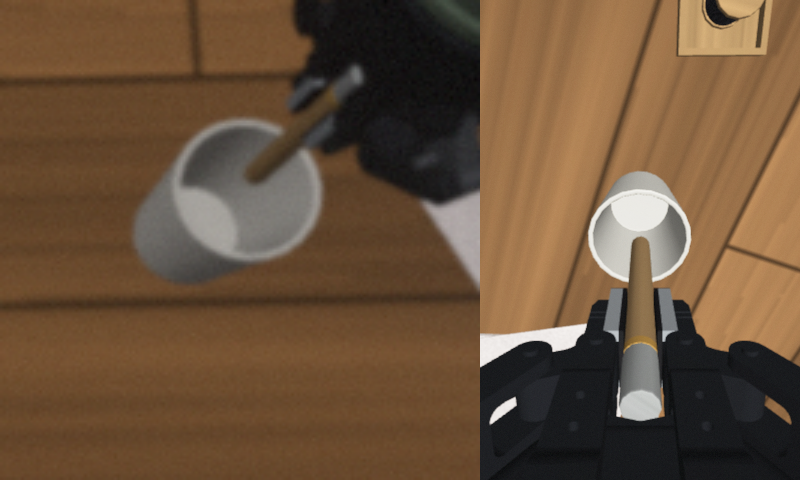

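The foot is inside the mouth in both views. Lowering straight down in world axes (tool x is 0.13 of tool z).

>>> arm_command([
  {"x": 0.08, "y": 0, "z": 0.6, "ax": 0, "ay": 0, "az": 0},
  {"x": 0.13, "y": 0, "z": 1, "ax": 0, "ay": 0, "az": 0},
  {"x": 0.16, "y": 0, "z": 1.2, "ax": 0, "ay": 0, "az": 0},
  {"x": 0.17, "y": 0, "z": 1.3, "ax": 0, "ay": 0, "az": 0},
  {"x": 0.17, "y": 0, "z": 1.3, "ax": 0, "ay": 0, "az": 0},
  {"x": 0.17, "y": 0, "z": 1.3, "ax": 0, "ay": 0, "az": 0},
  {"x": 0.16, "y": 0, "z": 1.2, "ax": 0, "ay": 0, "az": 0},
  {"x": 0.13, "y": 0, "z": 1, "ax": 0, "ay": 0, "az": 0},
  {"x": 0.09, "y": 0, "z": 0.7, "ax": 0, "ay": 0, "az": 0},
  {"x": 0.05, "y": 0, "z": 0.4, "ax": 0, "ay": 0, "az": 0},
])

```text
t: 48.95
ee_pos: [583.8, -288.5, 133.3]
tcp_rot: [-3.141, 0.13, 1.911]
contact_force: [0.3, -0.4, 0.0]
width: 10.8
```

>>> arm_command([
  {"x": 0.04, "y": 0, "z": 0.3, "ax": 0, "ay": 0, "az": 0},
  {"x": 0.05, "y": 0, "z": 0.4, "ax": 0, "ay": 0, "az": 0},
  {"x": 0.05, "y": 0, "z": 0.4, "ax": 0, "ay": 0, "az": 0},
  {"x": 0.04, "y": 0, "z": 0.3, "ax": 0, "ay": 0, "az": 0},
  {"x": 0.03, "y": 0, "z": 0.2, "ax": 0, "ay": 0, "az": 0},
  {"x": 0.02, "y": 0, "z": 0.15, "ax": 0, "ay": 0, "az": 0},
  {"x": 0.01, "y": 0, "z": 0.1, "ax": 0, "ay": 0, "az": 0},
  {"x": 0.01, "y": 0, "z": 0.05, "ax": 0, "ay": 0, "az": 0},
  {"x": 0, "y": 0, "z": 0, "ax": 0, "ay": 0, "az": 0},
  {"x": 0, "y": 0, "z": 0, "ax": 0, "ay": 0, "az": 0},
])

```text
t: 49.95
ee_pos: [583.9, -288.6, 114.9]
tcp_rot: [3.141, 0.13, 1.911]
contact_force: [0.3, 0.3, 0.5]
width: 11.3
```

```bash
python3 to.py 583.8 -288.7 113.5
```

```text
t 49.95 at [ 583.9 -288.6  114.9] rot [3.141 0.13  1.911] F [0.3 0.3 0.5] w 11.3
turn (tool rotvec) [-0.     0.13  -0.004]
to [ 583.8 -288.7  113.5] shift now-axes [ 0.01 -0.01  0.14] final-axes [-0.01 -0.01  0.14]
```

>>> arm_command([
  {"x": 0.01, "y": 0, "z": 0.05, "ax": 0, "ay": 0, "az": 0},
  {"x": 0.01, "y": 0, "z": 0.05, "ax": 0, "ay": 0, "az": 0},
  {"x": 0, "y": 0, "z": 0.04, "ax": 0, "ay": 0, "az": 0},
  {"x": 0, "y": 0, "z": 0, "ax": 0, "ay": 0, "az": 0},
  {"x": 0, "y": 0, "z": 0, "ax": 0, "ay": 0, "az": 0},
  {"x": 0, "y": 0, "z": 0, "ax": 0, "ay": 0, "az": 0},
  {"x": 0, "y": 0, "z": 0, "ax": 0, "ay": 0, "az": 0},
  {"x": 0, "y": 0, "z": 0, "ax": 0, "ay": 0, "az": 0},
  {"x": 0, "y": 0, "z": 0, "ax": 0, "ay": 0, "az": 0},
  {"x": 0, "y": 0, "z": 0, "ax": 0, "ay": 0, "az": 0},
])

```text
t: 50.95
ee_pos: [583.9, -288.5, 113.5]
tcp_rot: [3.141, 0.13, 1.911]
contact_force: [-1.4, 1.1, 4.7]
width: 11.4
```

The foot is on the cup floor (4.7 N). Releasing with a narrow opening.

>>> arm_command([
  {"x": 0, "y": 0, "z": 0, "ax": 0, "ay": 0, "az": 0},
  {"x": 0, "y": 0, "z": 0, "ax": 0, "ay": 0, "az": 0},
  {"x": 0, "y": 0, "z": 0, "ax": 0, "ay": 0, "az": 0},
  {"x": 0, "y": 0, "z": 0, "ax": 0, "ay": 0, "az": 0},
  {"x": 0, "y": 0, "z": 0, "ax": 0, "ay": 0, "az": 0},
  {"x": 0, "y": 0, "z": 0, "ax": 0, "ay": 0, "az": 0},
  {"x": 0, "y": 0, "z": 0, "ax": 0, "ay": 0, "az": 0},
  {"x": 0, "y": 0, "z": 0, "ax": 0, "ay": 0, "az": 0},
  {"x": 0, "y": 0, "z": 0, "ax": 0, "ay": 0, "az": 0},
  {"x": 0, "y": 0, "z": 0, "ax": 0, "ay": 0, "az": 0},
], jaw=140)

```text
t: 51.95
ee_pos: [583.8, -288.6, 113.4]
tcp_rot: [3.142, 0.13, 1.911]
contact_force: [0.3, 0.5, 0.9]
width: 38.7
```

```bash
python3 - <<'E'
from h import *
p=ctrl.get_image("wrist"); cv2.imwrite("pics/w10.png",p["img"])
E
python3 to.py
```

```text
t 52.0 at [ 583.8 -288.5  113.4] rot [3.142 0.13  1.911] F [ 0.4  0.4 -0.4] w 38.4
turn (tool rotvec) [-0.     0.13  -0.004]
```

View pics/w10.png

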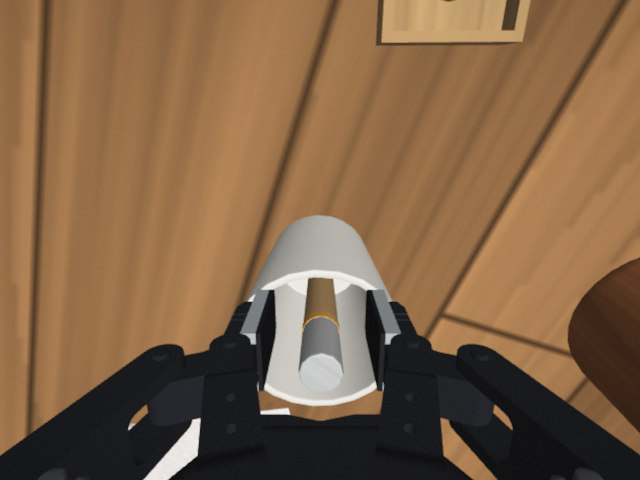

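The pencil leans on the rim, midway between the open fingers (px 320), touching neither. Withdrawing along the tool axis, with a last check from above afterwards.

>>> arm_command([
  {"x": 0, "y": 0, "z": -0.3, "ax": 0, "ay": 0, "az": 0},
  {"x": 0, "y": 0, "z": -0.6, "ax": 0, "ay": 0, "az": 0},
  {"x": 0, "y": 0, "z": -1, "ax": 0, "ay": 0, "az": 0},
  {"x": 0, "y": 0, "z": -1.2, "ax": 0, "ay": 0, "az": 0},
  {"x": 0, "y": 0, "z": -1.5, "ax": 0, "ay": 0, "az": 0},
  {"x": 0, "y": 0, "z": -1.5, "ax": 0, "ay": 0, "az": 0},
  {"x": 0, "y": 0, "z": -1.5, "ax": 0, "ay": 0, "az": 0},
  {"x": 0, "y": 0, "z": -1.5, "ax": 0, "ay": 0, "az": 0},
  {"x": 0, "y": 0, "z": -1, "ax": 0, "ay": 0, "az": 0},
  {"x": 0, "y": 0, "z": -0.5, "ax": 0, "ay": 0, "az": 0},
])

```text
t: 53.0
ee_pos: [579.4, -275.5, 219.8]
tcp_rot: [3.141, 0.131, 1.911]
contact_force: [0.5, -0.9, -0.7]
width: 38.0
```

>>> arm_command([
  {"x": -1, "y": -1, "z": -1, "ax": 0, "ay": 0, "az": 0},
  {"x": -2, "y": -2, "z": -1, "ax": 0, "ay": 0, "az": 0},
  {"x": -2.5, "y": -2.5, "z": -1, "ax": 0, "ay": 0, "az": 0},
  {"x": -2.5, "y": -2.5, "z": 0, "ax": 0, "ay": 0, "az": 0},
  {"x": -2, "y": -2, "z": 0, "ax": 0, "ay": 0, "az": 0},
  {"x": -1, "y": -1, "z": 0, "ax": 0, "ay": 0, "az": 0},
  {"x": 0, "y": 0, "z": 0, "ax": 0, "ay": 0, "az": 0},
  {"x": 0, "y": 0, "z": 0, "ax": 0, "ay": 0, "az": 0},
  {"x": 0, "y": 0, "z": 0, "ax": 0, "ay": 0, "az": 0},
  {"x": 0, "y": 0, "z": 0, "ax": 0, "ay": 0, "az": 0},
])

```text
t: 54.0
ee_pos: [511.3, -410.4, 262.4]
tcp_rot: [3.141, 0.13, 1.912]
contact_force: [-0.2, -0.7, -0.1]
width: 38.7
```

```bash
python3 - <<'E'
from h import *
q=ctrl.get_image("top"); p=ctrl.get_image("scene"); W=cloud(p)
cv2.imwrite("pics/end.png",cv2.resize(p["img"],(800,600))); 
for a in ((578,-75,30,58,74),(600,-135,30,58,74),(581,325,26,22,40),(600,273,26,22,40),(428,67,45,42,56),(592,-313,60,100,190)): print(*fit(W,*a))
W=cloud(q); print("top"); 
for a in ((578,-75,30,58,74),(600,-135,30,58,74),(581,325,26,22,40),(600,273,26,22,40),(428,67,45,42,56),(592,-313,60,100,190)): print(fit(W,*a))
E
python3 to.py
```

```text
335 circ [578.2 -75.3] 18.6 rect [579.3 -75.3] [32.8 34.4] 34.8 mean [581.4 -77.3  65.4]
393 circ [ 599.8 -134.6] 17.8 rect [ 599.5 -134.8] [32.8 34.3] 68.0 mean [ 601.6 -136.4   65.6]
266 circ [582.4 323.6] 23.8 rect [582.7 324.4] [42.  44.6] 56.2 mean [584.6 321.4  27.5]
293 circ [601.3 273. ] 23.8 rect [601.7 272.3] [43.5 44.5] 10.1 mean [603.  269.4  27.6]
534 circ [429.1  67.5] 35.2 rect [428.9  67.6] [52.3 54.4] 16.5 mean [431.6  64.6  48.2]
437 circ [ 580.8 -277.9] 11.6 rect [ 581.9 -277.5] [11.2 22.6] 20.2 mean [ 583.7 -278.9  128.9]
top
(312, 'circ', array([578.8, -74.1]), 16.8, 'rect', array([578.9, -74.2]), array([32.6, 32.3]), 39.0, 'mean', array([578.3, -74. ,  65.9], dtype=float32))
(319, 'circ', array([ 599.4, -133.4]), 17.1, 'rect', array([ 599.2, -133.2]), array([32.8, 33.1]), 35.8, 'mean', array([ 598.9, -133.1,   65.7], dtype=float32))
(466, 'circ', array([581.8, 325.9]), 22.0, 'rect', array([581.2, 325.4]), array([42.5, 42.6]), 54.4, 'mean', array([580.9, 324.9,  28. ], dtype=float32))
(464, 'circ', array([600.6, 273.7]), 22.0, 'rect', array([600.5, 274.1]), array([43.4, 41.8]), 44.7, 'mean', array([599.5, 273.1,  28. ], dtype=float32))
(824, 'circ', array([428.3,  67.8]), 34.7, 'rect', array([428.3,  67.7]), array([50.1, 50.1]), 16.5, 'mean', array([428. ,  67.6,  48.9], dtype=float32))
(130, 'circ', array([ 577.3, -274.6]), 9.1, 'rect', array([ 579.6, -273.7]), array([11.5, 17.6]), 16.9, 'mean', array([ 578.3, -272.9,  135.9], dtype=float32))
t 54.1 at [ 511.  -410.8  262.5] rot [3.142 0.13  1.912] F [-0.6 -0.5  0.4] w 38.2
turn (tool rotvec) [-0.     0.13  -0.003]
```

View pics/end.png

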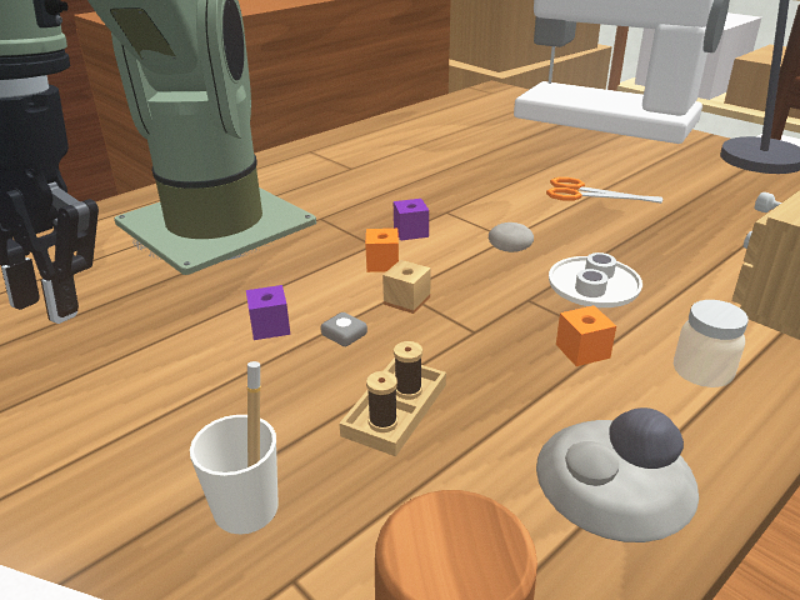

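The final view shows the pencil leaning cap-up in the cup (px (252,410)), the spools upright in the tray bays (px (382,400) and (408,370)), both weights flat in the dish (px (592,283) and (600,265)), and the stand upright (px (407,285)). The arm is clear, so I'm handing in.

```bash
python3 -c "
from cell import ctrl
print(ctrl.hand_in())"
```

```text
the job is handed in; nothing more can be done
None
```

I put everything away and handed the job in at about 54 s of the 138 s allowed; the hand-in reports no verdict.

- **Spools:** one stands upright in each tray bay. They measured (579,-75) and (599.5,-134) mm, within about 2 mm of the bay centres, with their tops at the expected height.
- **Weights:** both lie flat in the dish, about 55 mm apart and about 28 mm from its centre.
- **Pencil:** it came straight up out of the stand and now leans cap-up on the cup rim. The foot touched the cup floor before I let go.
- **Stand:** it is upright and did not move.

Each item was lowered until the wrist felt the floor (about 5–13 N) before I opened the fingers. The last top and scene views show everything in place and the arm clear.

The only disagreement was small: the wrist camera read positions 1–2 mm off the fixed cameras, which is within its calibration. One early move call was refused for its format, and nothing moved.

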